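Clear a slater's bench: ball finials stood in rings, nail pails hung up

ROBOT

A 6-joint arm with a two-finger parallel gripper is mounted at the origin on the work surface. World frame = base frame: x ahead of the robot, y to its left, z up, the work surface at z = 0. Lengths are in mm, angles in rad, forces in N, time in s.
With the tool pointing down it reaches from about 325 to 775 mm from the base axis. Payload 5.5 kg.
Tool frame: the origin (TCP) lies on the centre line of the jaws, within the pads' length; the fingertips stand 8 mm ahead of it and the grasp point (between the pads) lies 11 mm behind it; x points along the fingers, z is the direction in which the jaws open and shut, and the axes are right-handed (so a half turn about x gives the same grasp; the last joint's range is limited). The gripper opens to 85 mm and grips with 20 to 120 N. Pads are 22 mm wide; open, the fingers measure 114 mm over their backs; the gripper's body (76 mm by 85 mm) begins 54 mm behind the grasp point. The pads swing forward as they close: fully open they stand 13 mm farther back than shut.
Start: joints at [1.194, 0.091, 1.231, -0, 1.82, -0.057], TCP at [188.631, 569.592, 239.275] pointing down, gripper open.
Joint ranges: [-2.87, 2.87], [-0.86, 2.18], [0.17, 2.46], [-1.51, 4.65], [0.06, 2.69], [-2.65, 2.65]. Speed limits (rad/s): [2.57, 2.57, 3.01, 3.14, 3.14, 3.14].

INTERFACE

Orientations are given as a rotation vector (axis times angle).
In Python, from plant import sense, capture, camera_params, sign_off gives the robot as it stands.
- The arm moves only by the shell command python3 -m jog 'ROWS' [FORCE]. ROWS is text: rows parted by semicolons, each of 5 numbers parted by spaces: the shift along the tool's x, y, z in mm, then the turn about the tool's x in degrees, then the gripper's target within -1 to 1 (shut at 1, half-way at 0, fully open at -1). A call has 1 to 8 rows; each row shifts and turns the commanded pose from where the row before left it, along the tool's axes as they then stand; what a row does not reach is not made up. A row lasts 1/10 s, in which the tool goes at most 50 mm and 8.59 degrees, less where a joint would pass 70% of its speed; a pose out of reach is approached as far as the arm can. A call is refused whole if a number of a shift passes 50 or a number of a turn 8.59, either way. A call with a gripper value outside its range is refused whole. The fingers move at their own pace and stop on an object; FORCE is the grip in N (left out, the last holds). Time passes only in rows, so rows that do not move let the fingers close. It gives the time, the measured TCP pose, the force and the opening at its end, in the units of the state.
- sense(): the state, without advancing time (a new reading comes with each control period).
- capture(name): name is "scene" or "side" or "wrist"; returns the picture (400x640x3 uint8, blue, green, red); there is no depth.
- camera_params(name): a dict with "mtx" (3x3 intrinsics, pixels), "origin" and "attitude" of the camera in the world. Camera axes: x right, y up, looking along -z (the intrinsics and any distortion apply to the point x, -y, -z); pixel columns grow to the right and rows downward; lengths in mm; the calibration is good to about 2 mm. A picture is of the moment at which its call begins: read the wrist's pose just before it. camera_params takes no time and is no camera call; for the wrist camera it gives the pose at the moment of the call.
- sign_off(): hands the job in, once; it reports no verdict.
The state is a dict: "time_s": time; "q": joint angles; "qd": joint speeds; "effort": joint torques, N m; "tool_pos": TCP position; "ee_rot": TCP orientation; "contact_force": force on the tool from outside, world axes, zero at the start; "wrist_torque": the same for the moment, N m; "finger_gap": finger opening in mm.
Only numpy, scipy, OpenCV 4.12 (cv2) and the standard library are available. Lean on these libraries where they do the work, as an engineer would, in place of code of your own. Each camera call takes 0.05 s, during which the arm holds its last target.

TASK

The bench has to be cleared for laying out slates. Take every copper ball finial out of the wooden cradle and stand it on its ball in one of the steel rings of the ring board, spigot pointing straight up, one finial to a ring; and hang both nail pails by their handles on the rack, each handle laid across both prongs of its own forked hook, hanging still. Leave everything else where it is.

Things in the scene. Friction and masses are not known exactly. Their poses are not given: they have to be found in the camera images.
- finial0: copper finial: 64 mm ball with a straight round spigot 20 mm across, 300 g, balanced near the ball centre. Origin: ball centre; z along the spigot, which ends 132 mm from it; a flared collar (37 mm) reaches to 43 mm from it, beyond that the spigot is plain. It starts lying in the cradle, spigot leaning some 50 degrees from vertical over a post. None if absent (two or three are there).
- finial1: copper finial: 64 mm ball with a straight round spigot 20 mm across, 300 g, balanced near the ball centre. Origin: ball centre; z along the spigot, which ends 132 mm from it; a flared collar (37 mm) reaches to 43 mm from it, beyond that the spigot is plain. It starts lying in the cradle, spigot leaning some 50 degrees from vertical over a post. None if absent (two or three are there).
- finial2: copper finial: 64 mm ball with a straight round spigot 20 mm across, 300 g, balanced near the ball centre. Origin: ball centre; z along the spigot, which ends 132 mm from it; a flared collar (37 mm) reaches to 43 mm from it, beyond that the spigot is plain. It starts lying in the cradle, spigot leaning some 50 degrees from vertical over a post. None if absent (two or three are there).
- pail0: empty bare-metal nail pail on the bench, 80 mm across the rim, 75 mm tall without handle, 300 g. Its stiff square-cornered handle of 10 mm round bar does not swing: uprights at y = +-42 mm, top bar along y, centre line 160 mm above the underside, with a black square grip sleeve in its middle (26 mm along y, 12 wide, 16 tall). Origin: centre of the underside; z up
- pail0_handle (a point): the middle of pail0's handle top bar, on the bar's centre line; axes as the pail's
- pail1: empty bare-metal nail pail on the bench, 80 mm across the rim, 75 mm tall without handle, 300 g. Its stiff square-cornered handle of 10 mm round bar does not swing: uprights at y = +-42 mm, top bar along y, centre line 160 mm above the underside, with a black square grip sleeve in its middle (26 mm along y, 12 wide, 16 tall). Origin: centre of the underside; z up
- pail1_handle (a point): the middle of pail1's handle top bar, on the bar's centre line; axes as the pail's
- ring0 (a point): centre of the upper rim of one of four upright steel rings (58 mm outside, 48 mm inside, 30 mm tall) on the wooden ring board (200 mm square, 12 mm thick, fixed); rim 42 mm above the bench; rings 96 mm apart in a square. z up. A ball seated in it has its centre 21 mm above this point
- ring1 (a point): centre of the upper rim of one of four upright steel rings (58 mm outside, 48 mm inside, 30 mm tall) on the wooden ring board (200 mm square, 12 mm thick, fixed); rim 42 mm above the bench; rings 96 mm apart in a square. z up. A ball seated in it has its centre 21 mm above this point
- ring2 (a point): centre of the upper rim of one of four upright steel rings (58 mm outside, 48 mm inside, 30 mm tall) on the wooden ring board (200 mm square, 12 mm thick, fixed); rim 42 mm above the bench; rings 96 mm apart in a square. z up. A ball seated in it has its centre 21 mm above this point
- ring3 (a point): centre of the upper rim of one of four upright steel rings (58 mm outside, 48 mm inside, 30 mm tall) on the wooden ring board (200 mm square, 12 mm thick, fixed); rim 42 mm above the bench; rings 96 mm apart in a square. z up. A ball seated in it has its centre 21 mm above this point
- fork0 (a point): resting place on one of the fixed rack's two forked hooks: midway between two parallel 10 mm prongs, 54 mm apart (centre lines) along y, at their dip, 194 mm up. Prongs point to -x and rise gently either side of the dip; their tips, 48 mm out, end 28 mm above here; the crossbar (top 25 mm above here) is 70 mm off on +x. Forks 160 mm apart. A bar at rest has its centre line 5 mm above here
- fork1 (a point): resting place on one of the fixed rack's two forked hooks: midway between two parallel 10 mm prongs, 54 mm apart (centre lines) along y, at their dip, 194 mm up. Prongs point to -x and rise gently either side of the dip; their tips, 48 mm out, end 28 mm above here; the crossbar (top 25 mm above here) is 70 mm off on +x. Forks 160 mm apart. A bar at rest has its centre line 5 mm above here
- tray: wooden cradle board for the finials (150 x 270 mm, fixed), three places 82 mm apart along y. Origin: centre of its underside. Each has a low pocket for the ball at x = 35 mm and a notched post 10 mm thick at x = -30 mm, 77 mm high with ears to 89 mm; spigots lean over the posts towards -x, ends at x = -67 mm, about 125 mm above the bench
- loose_slate: bystander: single pointed slate lying flat, about 190 x 100 x 7 mm, origin in the middle of its underside
- tape: bystander: roll of white tape lying flat, 90 mm across, 40 mm tall, origin at the centre of the underside
- brush: bystander: hand brush lying down, along its x axis

How it is judged (in metres and radians):
At the end, for the whole second after the job is handed in: Every finial present sits at rest in a ring: ball centre within 6 mm of the ring axis and 15-27 mm above the rim, spigot within 0.2 rad of vertical. Both pails hang at rest within 0.2 rad of upright, handle bar lying on the prongs, its middle within 20 mm of the fork point (((horizontal distance between finial0 and ring0 below 0.006 m and z of finial0 in the frame of ring0 between 0.015 and 0.027 m) or (horizontal distance between finial0 and ring1 below 0.006 m and z of finial0 in the frame of ring1 between 0.015 and 0.027 m) or (horizontal distance between finial0 and ring2 below 0.006 m and z of finial0 in the frame of ring2 between 0.015 and 0.027 m) or (horizontal distance between finial0 and ring3 below 0.006 m and z of finial0 in the frame of ring3 between 0.015 and 0.027 m)) and angle between each of finial0, finial1, finial2, pail0, pail1's own z axis and vertical below 0.2 rad and linear speed of each of finial0, finial1, finial2 below 0.02 m/s and ((horizontal distance between finial1 and ring0 below 0.006 m and z of finial1 in the frame of ring0 between 0.015 and 0.027 m) or (horizontal distance between finial1 and ring1 below 0.006 m and z of finial1 in the frame of ring1 between 0.015 and 0.027 m) or (horizontal distance between finial1 and ring2 below 0.006 m and z of finial1 in the frame of ring2 between 0.015 and 0.027 m) or (horizontal distance between finial1 and ring3 below 0.006 m and z of finial1 in the frame of ring3 between 0.015 and 0.027 m)) and ((horizontal distance between finial2 and ring0 below 0.006 m and z of finial2 in the frame of ring0 between 0.015 and 0.027 m) or (horizontal distance between finial2 and ring1 below 0.006 m and z of finial2 in the frame of ring1 between 0.015 and 0.027 m) or (horizontal distance between finial2 and ring2 below 0.006 m and z of finial2 in the frame of ring2 between 0.015 and 0.027 m) or (horizontal distance between finial2 and ring3 below 0.006 m and z of finial2 in the frame of ring3 between 0.015 and 0.027 m)) and ((horizontal distance between pail0_handle and fork0 below 0.02 m and z of pail0_handle in the frame of fork0 between -0.004 and 0.013 m) or (horizontal distance between pail0_handle and fork1 below 0.02 m and z of pail0_handle in the frame of fork1 between -0.004 and 0.013 m)) and linear speed of each of pail0, pail1 below 0.03 m/s and ((horizontal distance between pail1_handle and fork0 below 0.02 m and z of pail1_handle in the frame of fork0 between -0.004 and 0.013 m) or (horizontal distance between pail1_handle and fork1 below 0.02 m and z of pail1_handle in the frame of fork1 between -0.004 and 0.013 m))); the robot touches nothing.
It fails at once if a bystander is pushed more than 30 mm from its place (distance of any of loose_slate, tape, brush from where it was at the start of the episode above 0.03 m).
Of finial0, finial1, finial2 only 2 to 3 are there at a start; the rules pass over those that are not, and their reading is None.
At some moment in a run one of pail0, pail1 may be knocked a few centimetres aside while the robot is not near it.
It also fails if it takes over 208 s, if anything falls off the work surface, if the arm or the gripper's body presses on something with over 40 N, if the wrist force passes 120 N, or if a joint passes its speed limit or range.

## Working session

There is one attempt and no reset: what is moved stays moved. The work goes in short steps, Python scripts to look and compute and a shell command to move; the robot and the scene stay as the last step left them, time stands still between calls to the robot, and variables do not carry over. Pictures are saved under pics/ and viewed, and the job is handed in when it is done.

```bash
ls; mkdir -p pics
python3 - <<'E'
from plant import *
import cv2,numpy as np
print(sense())
for n in ["scene","side","wrist"]:
    p=camera_params(n); print(n,p)
    cv2.imwrite(f"pics/{n}0.png",capture(n))
E
```

```text
pics
{'time_s': 0.0, 'q': array([ 1.19427684e+00,  9.18629089e-02,  1.23187116e+00,  6.18015959e-06,
        1.81979994e+00, -5.67228082e-02]), 'qd': array([ 8.09565715e-04,  3.60310949e-04, -7.40632535e-05,  1.18109710e-04,
        2.15550329e-03, -1.18674380e-03]), 'effort': array([ 8.03621733e-04, -4.58712459e+01, -4.18035543e+01, -3.28801816e-04,
        1.09807018e-02,  5.11852193e-06]), 'tool_pos': array([188.54022291, 569.3308318 , 238.15674176]), 'ee_rot': array([-0.97156756,  1.34536763,  0.9698424 ]), 'contact_force': array([ 0.06902678, -0.51321475,  0.58775969]), 'wrist_torque': array([ 0.02194947, -0.00766649, -0.02442157]), 'finger_gap': 85.16080782040449}
scene {'mtx': array([[428.00372057,   0.        , 315.30741622],
       [  0.        , 428.00372057, 190.86855908],
       [  0.        ,   0.        ,   1.        ]]), 'origin': array([ 934.54333883, -484.99853472, 1078.92958876]), 'attitude': array([0.54141671, 0.19121922, 0.68834552])}
side {'mtx': array([[366.58158007,   0.        , 319.42231801],
       [  0.        , 366.58158007, 195.64502234],
       [  0.        ,   0.        ,   1.        ]]), 'origin': array([ 266.25915022, -813.53289426,  666.55244833]), 'attitude': array([ 1.01759404, -0.18729317, -0.31937258])}
wrist {'mtx': array([[284.37067381,   0.        , 318.35368383],
       [  0.        , 284.37067381, 199.22358727],
       [  0.        ,   0.        ,   1.        ]]), 'origin': array([111.10949096, 595.73979001, 373.02810574]), 'attitude': array([-0.28381341, -0.20322738,  1.24030408])}
```

View pics/scene0.png

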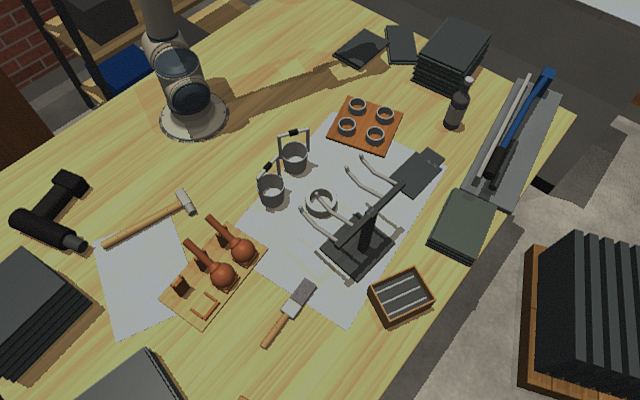

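View pics/side0.png

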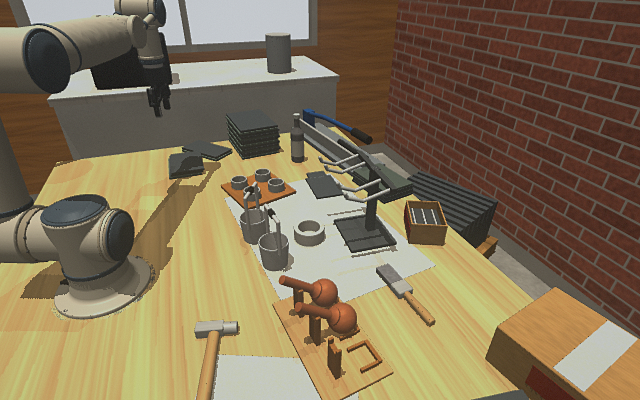

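View pics/wrist0.png

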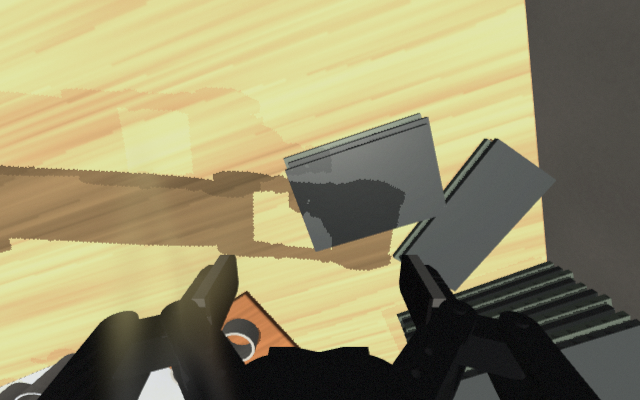

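```bash
cat > h.py <<'E'
import numpy as np,cv2
from scipy.spatial.transform import Rotation as R
from plant import *
def ray(name,u,v,p=None):
    p=p or camera_params(name); K=p["mtx"]
    d=np.array([(u-K[0,2])/K[0,0],-(v-K[1,2])/K[1,1],-1.])
    return p["origin"],R.from_rotvec(p["attitude"]).apply(d)
def onz(name,u,v,z,p=None):
    o,d=ray(name,u,v,p); return o+d*(z-o[2])/d[2]
def proj(name,P,p=None):
    p=p or camera_params(name);K=p["mtx"]
    c=R.from_rotvec(p["attitude"]).inv().apply(np.asarray(P,float)-p["origin"])
    return np.array([K[0,2]-K[0,0]*c[...,0]/c[...,2],K[1,2]+K[1,1]*c[...,1]/c[...,2]]).T
def tri(*rs):
    A=np.zeros((3,3));b=np.zeros(3)
    for o,d in rs:
        d=d/np.linalg.norm(d);M=np.eye(3)-np.outer(d,d);A+=M;b+=M@o
    X=np.linalg.solve(A,b)
    return X,[np.linalg.norm((np.eye(3)-np.outer(d,d)/(d@d))@(X-o)) for o,d in rs]
def crop(src,x,y,w,h,s,dst):
    im=cv2.imread(src)[y:y+h,x:x+w]
    im=cv2.resize(im,None,fx=s,fy=s,interpolation=cv2.INTER_CUBIC)
    for i in range(0,w,20): cv2.putText(im,str(x+i),(i*s,8),0,.3,(0,0,255));cv2.line(im,(i*s,10),(i*s,14),(0,0,255))
    for i in range(0,h,20): cv2.putText(im,str(y+i),(0,i*s+4),0,.3,(0,0,255))
    cv2.imwrite(dst,im)
def st():
    s=sense();r=R.from_rotvec(s["ee_rot"]).as_matrix()
    print("t%.2f"%s["time_s"],"pos",s["tool_pos"].round(1),"q",s["q"].round(2),"F",s["contact_force"].round(1),"gap %.1f"%s["finger_gap"])
    print(r.round(3)); return s
E
python3 - <<'E'
from h import *
st()
crop("pics/scene0.png",240,80,200,150,4,"pics/c1.png")
crop("pics/scene0.png",150,150,200,150,4,"pics/c2.png")
crop("pics/side0.png",210,120,200,150,4,"pics/c3.png")
crop("pics/side0.png",260,250,180,150,4,"pics/c4.png")
crop("pics/scene0.png",290,130,160,150,5,"pics/c5.png")
E
```

```text
t0.15 pos [188.5 569.4 238.4] q [ 1.19  0.09  1.23  0.    1.82 -0.06] F [ 0.4 -0.5  0. ] gap 85.7
[[-0.001 -0.949  0.314]
 [-0.001  0.314  0.949]
 [-1.     0.    -0.002]]
```

View pics/c1.png

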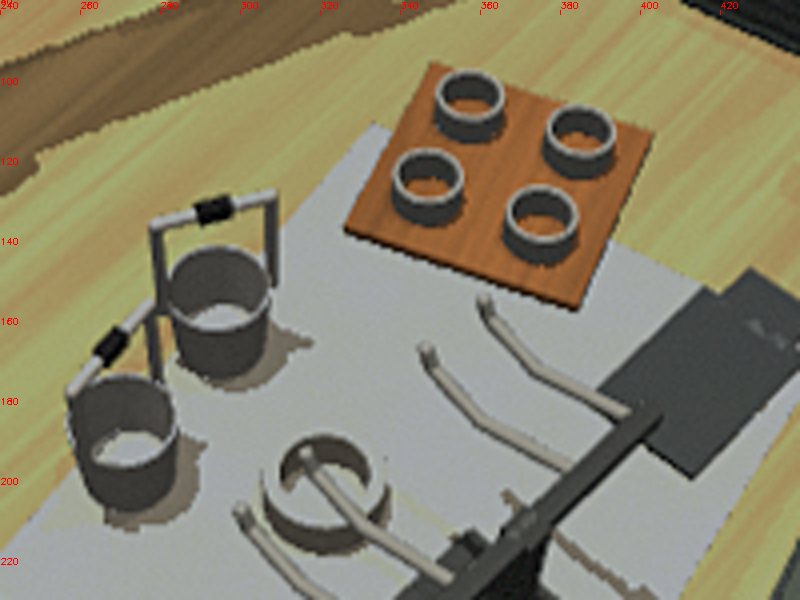

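View pics/c2.png

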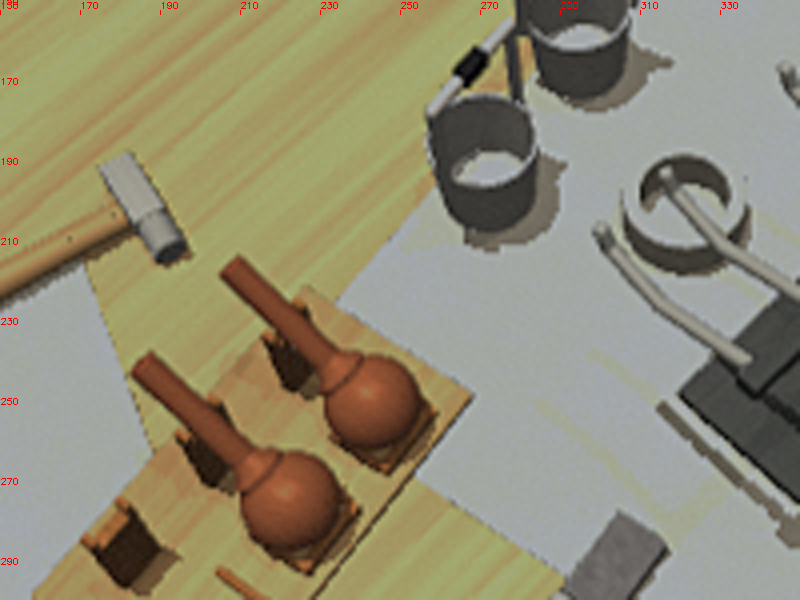

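View pics/c3.png

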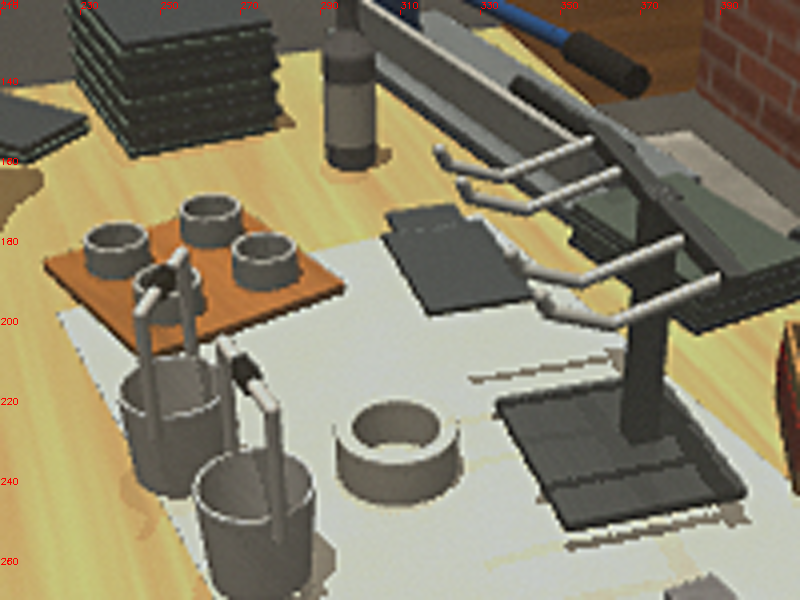

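View pics/c4.png

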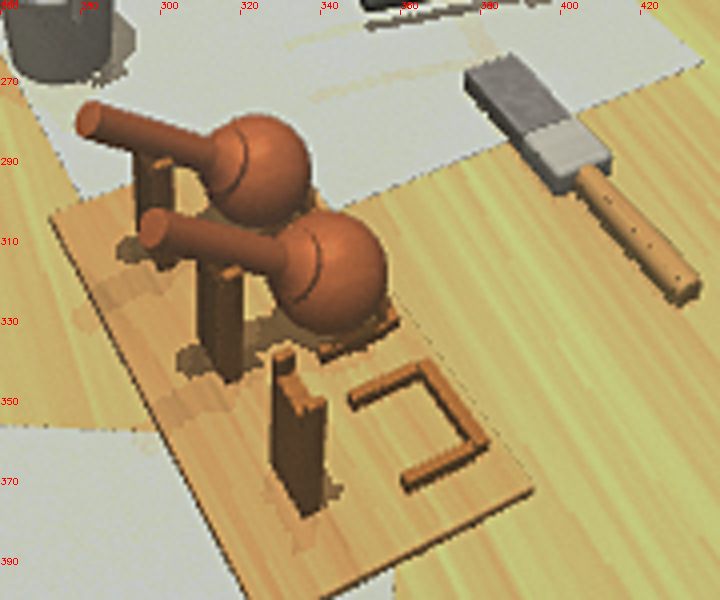

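View pics/c5.png

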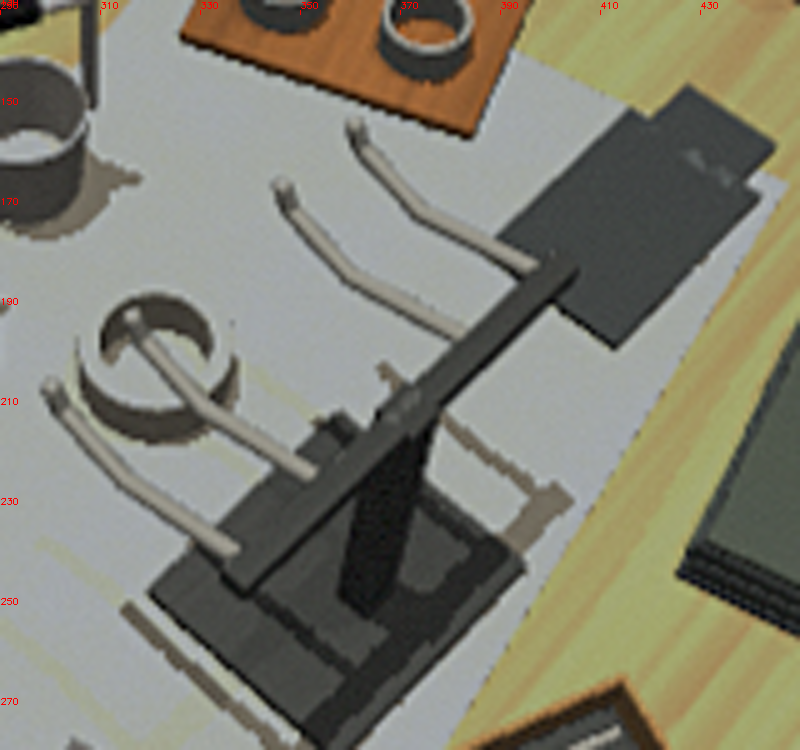

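Run:
```python
from h import *
D={ 'tipA1':(361,156,320,158),'tipA2':(347,168.4,325.75,166.3),'tipB1':(316.4,193.6,337.5,183.3),'tipB2':(300.6,208,345.8,194.3),
'dipA1':(375,172.6,335.8,164.3),'dipA2':(360,185,342,172.3),'dipB1':(331.4,211.6,355.8,190.3),'dipB2':(315,226.4,363,201),
'r0':(357.5,103.3,239,180),'r1':(385,112.5,262.5,172),'r2':(347,124,252,190),'r3':(375,133.3,276.3,181.5),
'hA':(293,132.5,250.5,191),'hA1':(278.75,136.75,246,197.5),'hA2':(308,128.75,255,183),'hB':(268,166.3,271.75,213),'hB1':(258.75,177.5,278,220.5),'hB2':(277.5,156.8,266,206),
'f0':(243,250.5,325,292.5),'f0t':(208.75,217,282,280.5),'f1':(223.75,275.5,342.5,318),'f1t':(187,240.5,298,307.5)}
S,Q=camera_params("scene"),camera_params("side")
for k,(a,b,c,d) in D.items():
    X,e=tri(ray("scene",a,b,S),ray("side",c,d,Q)); print(k,X.round(1),np.round(e,1))
print(onz("scene",321,204,20,S), "tape", onz("side",309,231,20,Q))
```

```text
tipA1 [605.3  89.7 213.4] [0.7 0.7]
tipA2 [602.2  36.6 212.4] [0.1 0.1]
tipB1 [593.2 -70.  215.7] [0.6 0.6]
tipB2 [ 591.3 -124.4  214.9] [0.3 0.3]
dipA1 [654.3  88.2 186.4] [0.1 0.1]
dipA2 [649.4  31.7 188.5] [0.7 0.7]
dipB1 [643.3 -73.1 188. ] [0.7 0.7]
dipB2 [ 638.3 -127.7  187.4] [0.3 0.3]
r0 [399.3 371.6  35.9] [1.3 1.3]
r1 [492.  396.8  38.8] [0.1 0.1]
r2 [428.8 277.2  39.1] [0.1 0.1]
r3 [520.4 302.2  42.2] [0.1 0.1]
hA [392.7  66.8 158.3] [0.5 0.5]
hA1 [374.4  28.5 162.3] [0.6 0.6]
hA2 [414.1 105.3 158.3] [0.8 0.8]
hB [420.7 -62.5 160.3] [0.1 0.1]
hB1 [ 427.  -103.5  162.1] [1.2 1.2]
hB2 [415.9 -21.4 156.8] [0.4 0.4]
f0 [ 492.5 -247.3   40.4] [0.6 0.6]
f0t [ 392.3 -256.   118.2] [0.2 0.2]
f1 [ 502.9 -326.6   36.9] [0.1 0.1]
f1t [ 401.6 -336.   117.9] [0.6 0.6]
[549.16340358   5.29238496  20.        ] tape [543.69999567  14.96774894  20.        ]
```

```bash
cat >> h.py <<'E'
def to(x,y,z,jaw=None):
    """print shift (tool axes) and turn to reach target TCP from measured"""
    s=st();r=R.from_rotvec(s["ee_rot"]).as_matrix()
    a=np.degrees(np.arctan2(r[1,2],r[0,2]))
    print("jaw %.1f"%a, "turn" , None if jaw is None else round(((a-jaw+90)%180)-90,1))
    if jaw is not None:
        t=a-(((a-jaw+90)%180)-90)
        c,n=np.cos(np.radians(t)),np.sin(np.radians(t))
        d=np.array([x,y,z])-s["tool_pos"]
        print("AFTER turn shift x %.1f y %.1f z %.1f"%(-d[2], d[0]*-n+d[1]*c, d[0]*c+d[1]*n))
    else: print("shift",(r.T@(np.array([x,y,z])-s["tool_pos"])).round(1))
E
python3 -m jog '0 0 0 8.5 -1;0 0 0 8.5 -1;0 0 0 8.5 -1;0 0 0 8.5 -1;0 0 0 8.5 -1;0 0 0 8.5 -1;0 0 0 8.5 -1;0 0 0 8.5 -1'
python3 -m jog '0 0 0 8 -1;0 0 0 8 -1;0 0 0 8 -1;0 0 0 7 -1;0 0 0 0 -1'
python3 -c "
from h import *
to(393.5,67,240,-27.3)"
```

```text
time_s: 0.95
tool_pos: [188.6, 569.5, 238.8]
ee_rot: [-0.046, 1.571, 0.045]
contact_force: [0.7, 0.1, 0.0]
finger_gap: 85.3
time_s: 1.45
tool_pos: [188.6, 569.5, 238.8]
ee_rot: [0.374, 1.538, -0.375]
contact_force: [0.5, 0.3, -0.3]
finger_gap: 85.9
t1.45 pos [188.6 569.5 238.8] q [1.19 0.09 1.23 0.   1.82 1.67] F [ 0.5  0.3 -0.3] gap 85.9
[[-0.     0.46   0.888]
 [-0.001  0.888 -0.46 ]
 [-1.    -0.001  0.   ]]
jaw -27.4 turn -0.1
AFTER turn shift x -1.2 y -352.5 z 412.6
```

```bash
python3 -m jog '0 -29 34 0 -1;0 -29 34 0 -1;0 -29 34 0 -1;0 -29 34 0 -1;0 -29 34 0 -1;0 -29 34 0 -1;0 -29 34 0 -1;0 -29 34 0 -1'
python3 -m jog '0 -29 34 0 -1;0 -29 34 0 -1;0 -29 34 0 -1;0 -31 37 0 -1;0 0 0 0 -1'
python3 - <<'E'
from h import *
to(393.5,67,240,-27.3)
for n in ["scene","wrist"]: cv2.imwrite(f"pics/{n}1.png",capture(n))
E
```

```text
time_s: 2.25
tool_pos: [324.0, 236.9, 239.2]
ee_rot: [0.371, 1.538, -0.37]
contact_force: [0.7, -0.4, 0.4]
finger_gap: 85.3
time_s: 2.75
tool_pos: [394.3, 65.0, 238.8]
ee_rot: [0.376, 1.537, -0.38]
contact_force: [-0.3, 0.8, -0.0]
finger_gap: 85.0
t2.75 pos [394.3  65.  238.8] q [ 0.08 -0.45  1.71 -0.    1.88  0.56] F [-0.3  0.8 -0. ] gap 85.0
[[-0.     0.464  0.886]
 [-0.002  0.886 -0.464]
 [-1.    -0.002  0.001]]
jaw -27.6 turn -0.3
AFTER turn shift x -1.2 y 1.4 z -1.6
```

View pics/scene1.png

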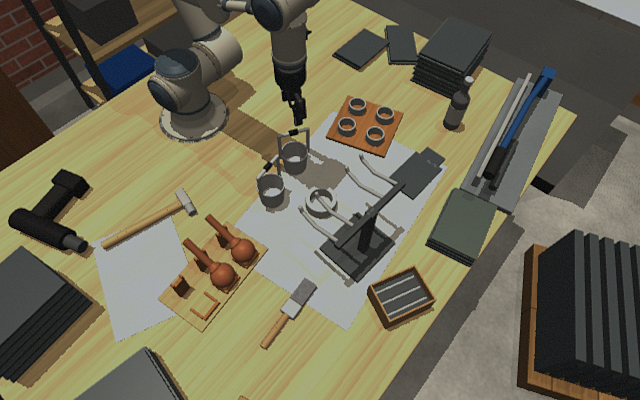

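View pics/wrist1.png

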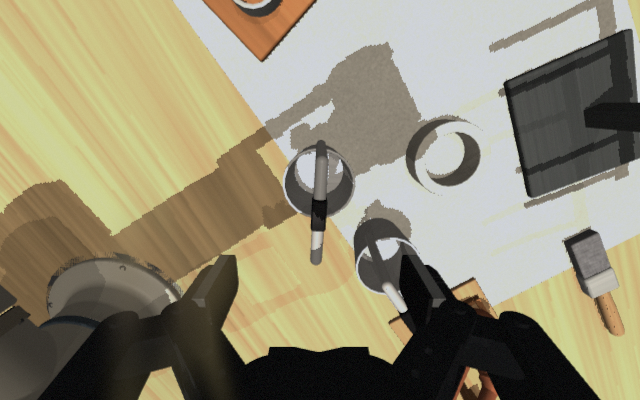

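Run:
```python
from h import *
p=camera_params("wrist"); print(p["origin"],p["attitude"])
for u,v in [(321,142),(316,262),(318.5,216)]: print(onz("wrist",u,v,160,p))
crop("pics/wrist1.png",260,120,150,150,5,"pics/c6.png")
```

```text
[432.03039856 142.54149747 373.85181149] [-0.31950472  0.07772567 -0.47271567]
[421.21656806 117.35388853 160.        ]
[370.9743527   28.81342499 160.        ]
[392.38083237  65.58093525 160.        ]
```

View pics/c6.png

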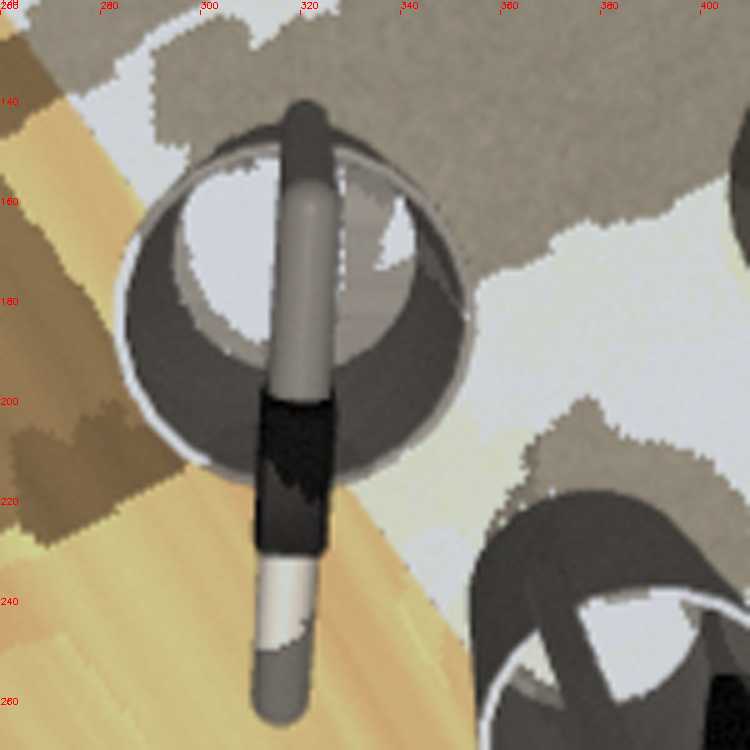

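Run:
```python
from h import *
p=camera_params("wrist")
a=onz("wrist",321.3,160,162,p);b=onz("wrist",316.3,257,162,p);c=onz("wrist",318.7,214.5,166,p)
d=a-b;print(a,b,c,(a+b)/2,np.degrees(np.arctan2(d[1],d[0])))
```

```text
[415.41695032 105.59346054 162.        ] [373.99211711  34.03219055 162.        ] [394.21544372  68.79580664 166.        ] [394.70453372  69.81282555 162.        ] 59.93464089119
```

```bash
python3 -m jog '0 2.5 -1.5 1.4 -0.3;25 0 0 0 -0.3;25 0 0 0 -0.3;25 0 0 0 -0.3;14 0 0 0 -0.3;0 0 0 0 -0.3'
python3 -c "
from h import *
to(394,68,149,-29)"
python3 -m jog '0 0 0 0 0.5;0 0 0 0 1;0 0 0 0 1;0 0 0 0 1;0 0 0 0 1;0 0 0 0 1' 60
python3 -c "
from h import *
to(394,68,149,-29)
for n in ['scene','wrist']: cv2.imwrite(f'pics/{n}2.png',capture(n))
crop('pics/scene2.png',220,60,200,150,4,'pics/c7.png')
"
```

```text
time_s: 3.45
tool_pos: [391.6, 74.0, 148.2]
ee_rot: [0.39, 1.539, -0.391]
contact_force: [-0.5, 0.3, 0.8]
finger_gap: 55.0
t3.45 pos [391.6  74.  148.2] q [ 0.1  -0.47  1.88  0.    1.73  0.6 ] F [-0.5  0.3  0.8] gap 55.0
[[-0.004  0.478  0.879]
 [-0.     0.879 -0.478]
 [-1.    -0.002 -0.003]]
jaw -28.5 turn 0.5
AFTER turn shift x -0.8 y -4.1 z 5.0
time_s: 4.05
tool_pos: [393.8, 72.9, 151.8]
ee_rot: [0.394, 1.532, -0.392]
contact_force: [0.6, -1.4, 5.9]
finger_gap: 10.9
t4.05 pos [393.8  72.9 151.8] q [ 0.1  -0.47  1.88 -0.    1.73  0.6 ] F [ 0.6 -1.4  5.9] gap 10.9
[[ 0.003  0.481  0.877]
 [ 0.     0.877 -0.481]
 [-1.     0.002  0.003]]
jaw -28.7 turn 0.3
AFTER turn shift x 2.8 y -4.2 z 2.5
```

View pics/c7.png

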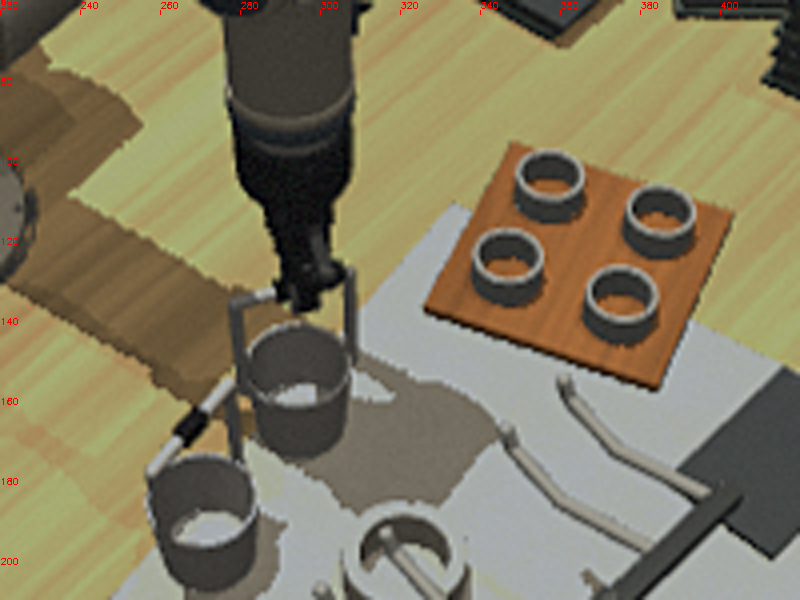

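```bash
python3 -m jog '-8 0 0 0 1;-14 0 0 0 1;-20 0 0 0 1;-20 0 0 0 1;-16 0 0 0 1;-8 0 0 0 1;0 0 0 -5 1;0 0 0 -8 1'
python3 -m jog '0 0 0 -8 1;0 0 0 -4 1;0 0 0 0 1;0 0 0 0 1'
python3 -c "
from h import *
to(552,67,237,-3.9)
for n in ['scene','side','wrist']: cv2.imwrite(f'pics/{n}3.png',capture(n))
crop('pics/scene3.png',220,60,200,150,4,'pics/c8.png')
crop('pics/side3.png',190,90,200,150,4,'pics/c9.png')
"
```

```text
time_s: 4.95
tool_pos: [392.8, 72.9, 236.4]
ee_rot: [0.212, 1.561, -0.212]
contact_force: [-1.6, 0.6, -3.9]
finger_gap: 10.5
time_s: 5.35
tool_pos: [392.8, 72.9, 236.0]
ee_rot: [0.053, 1.571, -0.053]
contact_force: [-0.2, 0.3, -3.0]
finger_gap: 10.7
t5.35 pos [392.8  72.9 236. ] q [ 0.1  -0.45  1.72  0.    1.88  0.17] F [-0.2  0.3 -3. ] gap 10.7
[[-0.001  0.067  0.998]
 [-0.     0.998 -0.067]
 [-1.    -0.    -0.001]]
jaw -3.8 turn 0.1
AFTER turn shift x -1.0 y 5.0 z 159.3
```

View pics/c8.png

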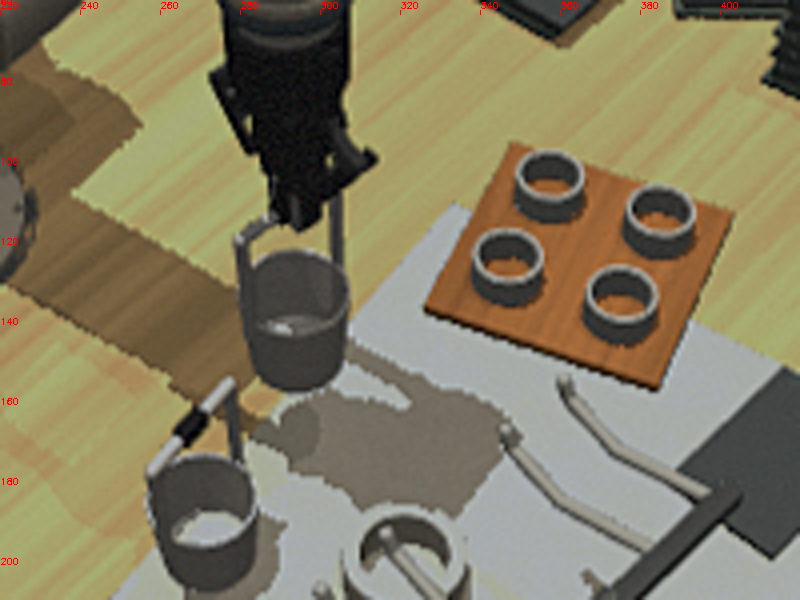

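View pics/wrist3.png

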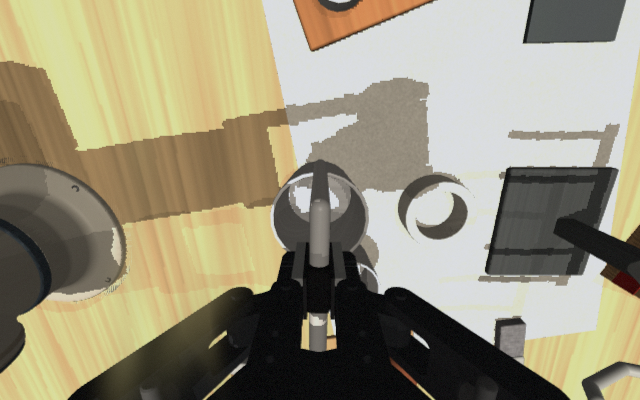

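View pics/c9.png

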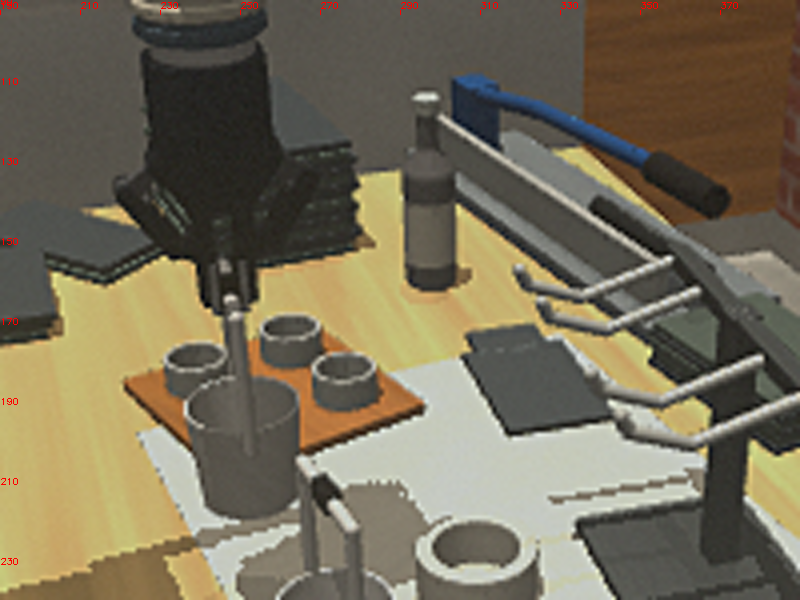

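Run:
```python
from h import *
s=st();p=camera_params("wrist")
r=R.from_rotvec(s["ee_rot"]).as_matrix()
for z in (243,248):
  e=onz("wrist",319.5,199,z,p); print(e, r.T@(e-s["tool_pos"]))
X,e=tri(ray("scene",280,119.5),ray("side",248,165.5)); print(X,e,r.T@(X-s["tool_pos"]))
```

```text
t5.50 pos [392.9  72.9 236.2] q [ 0.1  -0.45  1.72  0.    1.88  0.16] F [ 0.2 -1.1 -3.1] gap 10.8
[[-0.     0.066  0.998]
 [-0.     0.998 -0.066]
 [-1.    -0.    -0.   ]]
[396.96485004 112.33592129 243.        ] [-6.80419607 39.63210062  1.47664936]
[397.05150726 114.02065022 248.        ] [-11.80428498  41.31858225   1.44997382]
[390.07905639  23.80769519 253.17968131] [np.float64(4.0758452662065014), np.float64(4.075845266206524)] [-16.97836397 -49.15827548   0.45571707]
```

```bash
python3 -m jog '0 1 8 0 1;0 1 18 0 1;0 1.5 25 0 1;0 1.5 28 0 1;0 1.5 28 0 1;0 1.5 25 0 1;0 1 18 0 1;0 1 9 0 1'
python3 -m jog '0 0 0 0 1;0 0 0 0 1;0 0 0 0 1'
python3 -c "
from h import *
to(652.4,65.5,236,-3.9)
for n in ['scene','side','wrist']: cv2.imwrite(f'pics/{n}4.png',capture(n))
crop('pics/scene4.png',270,80,180,150,4,'pics/c10.png')
crop('pics/side4.png',250,90,180,150,4,'pics/c11.png')
"
```

```text
time_s: 6.3
tool_pos: [553.8, 72.4, 235.1]
ee_rot: [0.051, 1.571, -0.052]
contact_force: [-0.6, 0.4, -3.6]
finger_gap: 10.7
time_s: 6.6
tool_pos: [551.7, 72.7, 236.6]
ee_rot: [0.051, 1.57, -0.051]
contact_force: [0.5, -0.3, -2.4]
finger_gap: 10.6
t6.60 pos [551.7  72.7 236.6] q [ 0.07 -0.03  1.36  0.    1.81  0.13] F [ 0.5 -0.3 -2.4] gap 10.6
[[ 0.     0.065  0.998]
 [ 0.     0.998 -0.065]
 [-1.     0.     0.   ]]
jaw -3.7 turn 0.2
AFTER turn shift x 0.6 y -0.3 z 100.9
```

View pics/c10.png

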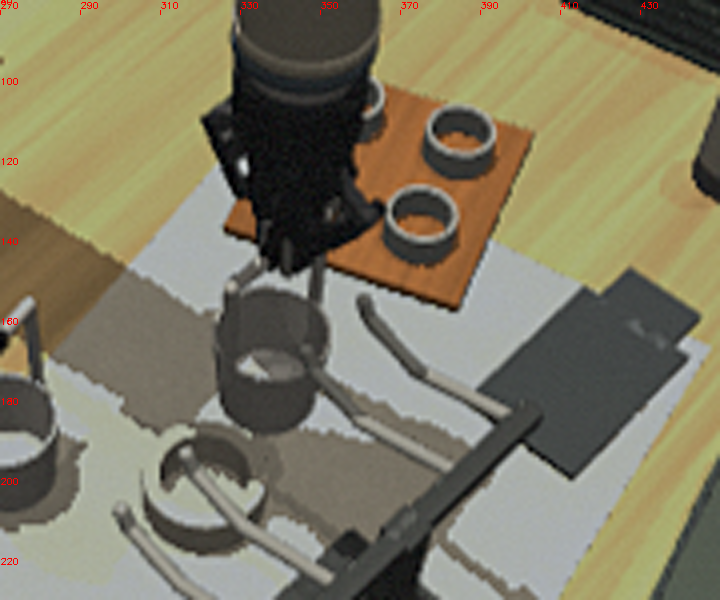

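View pics/c11.png

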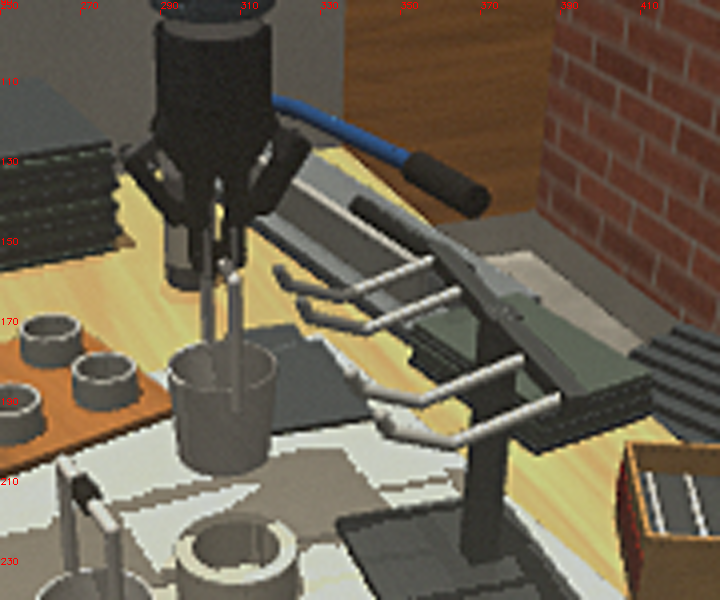

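View pics/wrist4.png

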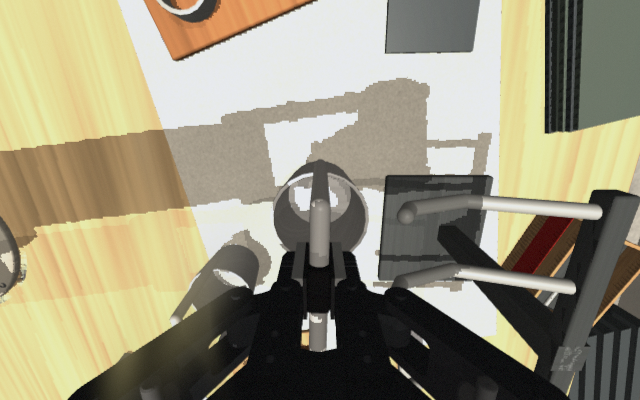

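Run:
```python
from h import *
s=st();p=camera_params("wrist")
r=R.from_rotvec(s["ee_rot"]).as_matrix()
for n,u,v,z in [("tip1",406,215,217),("dip1",475,202,189),("tip2",398,286,217),("dip2",458,271,189),("end",319.5,199,247)]:
  e=onz("wrist",u,v,z,p); print(n,e, r.T@(e-s["tool_pos"]))
```

```text
t6.75 pos [551.8  72.6 236.8] q [ 0.07 -0.03  1.36 -0.    1.81  0.13] F [ 0.3 -0.2 -3.2] gap 10.4
[[ 0.001  0.065  0.998]
 [ 0.     0.998 -0.065]
 [-1.     0.     0.001]]
tip1 [605.32934002  89.97412897 217.        ] [19.82304421 20.79073108 52.24104163]
dip1 [660.48386015  84.68808506 189.        ] [ 47.86687341  19.0862506  107.59988682]
tip2 [601.90698069  41.20153998 217.        ] [ 19.81896114 -28.10111372  51.98516147]
dip2 [653.97351038  30.80104697 189.        ] [ 47.86018575 -35.10932948 104.59379577]
end [555.91801249 113.20407283 247.        ] [-10.21570616  40.77360553   1.45258049]
```

```bash
python3 -m jog '0 0 8 0 1;0 0 15 0 1;0 0 18 0 1;0 0 18 0 1;0 0 18 0 1;0 0 15 0 1;0 0 8 0 1;0 0 2 0 1'
python3 -m jog '0 0 0 0 1;8 0 0 0 1;12 0 0 0 1;10 0 0 0 1;5 0 0 0 1;0 0 0 0 1;0 0 0 0 1'
python3 -c "
from h import *
to(652.4,65.5,190,-3.9)
for n in ['scene','side','wrist']: cv2.imwrite(f'pics/{n}5.png',capture(n))
crop('pics/side5.png',270,90,180,150,4,'pics/c12.png')
"
```

```text
time_s: 7.55
tool_pos: [654.7, 65.8, 235.6]
ee_rot: [0.051, 1.571, -0.051]
contact_force: [-1.4, 0.1, -2.2]
finger_gap: 10.8
time_s: 8.25
tool_pos: [653.9, 65.9, 201.3]
ee_rot: [0.051, 1.57, -0.051]
contact_force: [0.3, 0.7, -3.0]
finger_gap: 10.7
t8.25 pos [653.9  65.9 201.3] q [ 0.05  0.24  1.13 -0.    1.77  0.11] F [ 0.3  0.7 -3. ] gap 10.7
[[-0.     0.065  0.998]
 [-0.     0.998 -0.065]
 [-1.    -0.    -0.   ]]
jaw -3.7 turn 0.2
AFTER turn shift x 11.3 y -0.5 z -1.5
```

View pics/c12.png

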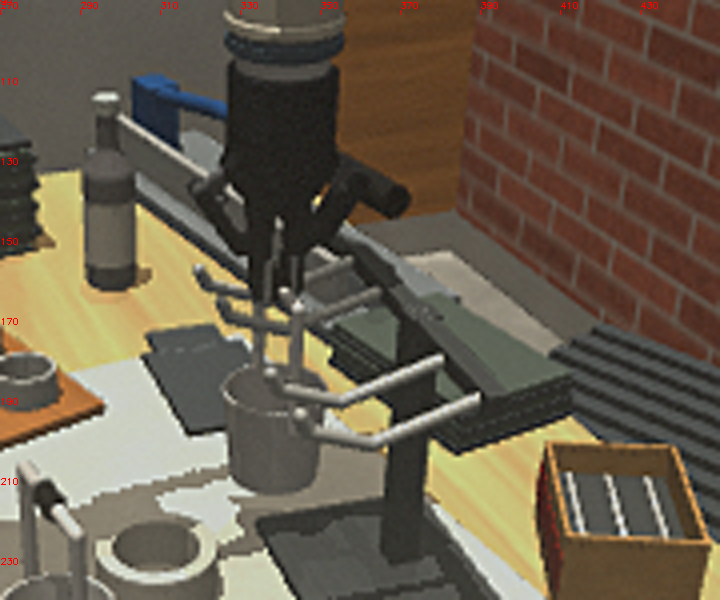

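View pics/wrist5.png

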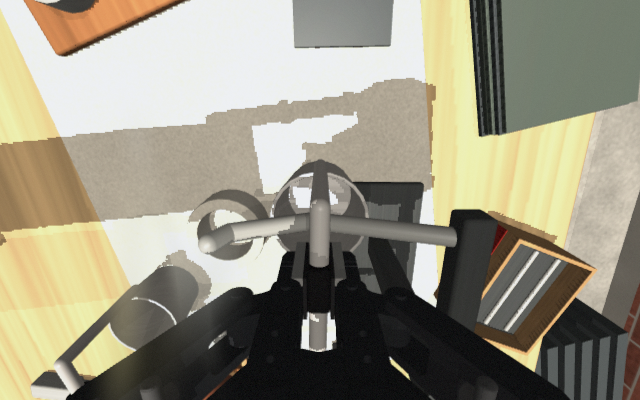

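```bash
python3 -m jog '5 0 0 0 1;3 0 0 0 1;2 0 0 0 1;0 0 0 0 1;0 0 0 0 1'
```

```text
time_s: 8.9
tool_pos: [654.0, 65.9, 191.2]
ee_rot: [0.051, 1.57, -0.051]
contact_force: [0.4, 0.3, -1.7]
finger_gap: 10.7
```

```bash
python3 -m jog '1 0 0 0 1;1 0 0 0 1;0 0 0 0 1;0 0 0 0 1'
python3 -m jog '1 0 0 0 1;0 0 0 0 1;0 0 0 0 1'
```

```text
time_s: 9.3
tool_pos: [654.2, 65.9, 190.6]
ee_rot: [0.051, 1.569, -0.051]
contact_force: [-1.9, 0.6, 3.9]
finger_gap: 10.9
time_s: 9.6
tool_pos: [654.3, 65.9, 190.5]
ee_rot: [0.051, 1.568, -0.051]
contact_force: [-2.9, -0.9, 6.8]
finger_gap: 10.9
```

```bash
python3 -m jog '0 0 0 0 0.7;0 0 0 0 0.65;0 0 0 0 0.5;0 0 0 0 0.3;0 0 0 0 0.2;0 0 0 0 0.2;0 0 0 0 0.2'
python3 -m jog '-8 0 0 0 0.2;-15 0 0 0 0.2;-20 0 0 0 0.2;-20 0 0 0 0.2;-20 0 0 0 0.2;-15 0 0 0 0.2;0 0 0 0 0.2'
python3 -c "
from h import *
st()
for n in ['scene','side','wrist']: cv2.imwrite(f'pics/{n}6.png',capture(n))
crop('pics/side6.png',230,120,190,150,4,'pics/c13.png')
crop('pics/scene6.png',240,80,190,150,4,'pics/c14.png')
"
```

```text
time_s: 10.3
tool_pos: [654.0, 65.9, 188.2]
ee_rot: [0.051, 1.57, -0.051]
contact_force: [-0.4, 0.1, 0.1]
finger_gap: 34.5
time_s: 11.0
tool_pos: [654.7, 65.9, 291.3]
ee_rot: [0.051, 1.563, -0.051]
contact_force: [0.8, -0.0, 0.9]
finger_gap: 34.2
t11.00 pos [654.7  65.9 291.3] q [ 0.05  0.27  0.94 -0.    1.93  0.11] F [ 0.8 -0.   0.9] gap 34.2
[[ 0.007  0.065  0.998]
 [ 0.     0.998 -0.065]
 [-1.     0.001  0.007]]
```

View pics/c13.png

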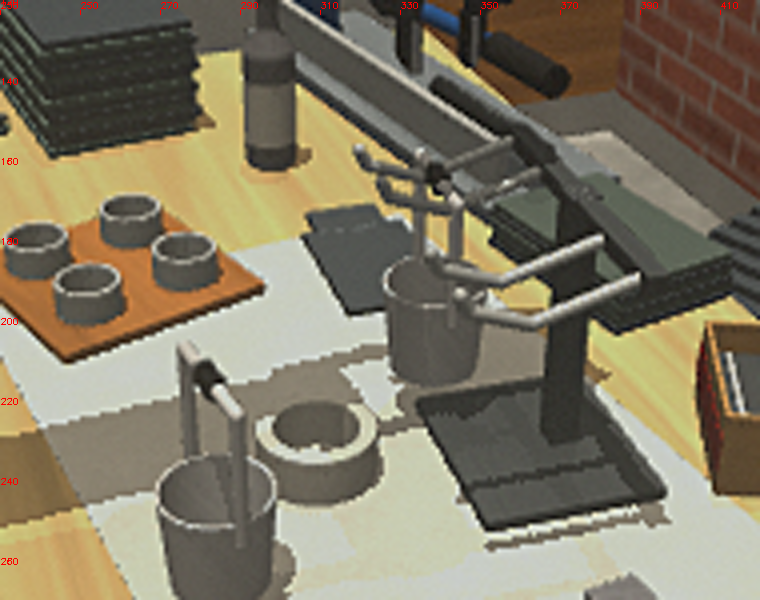

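View pics/c14.png

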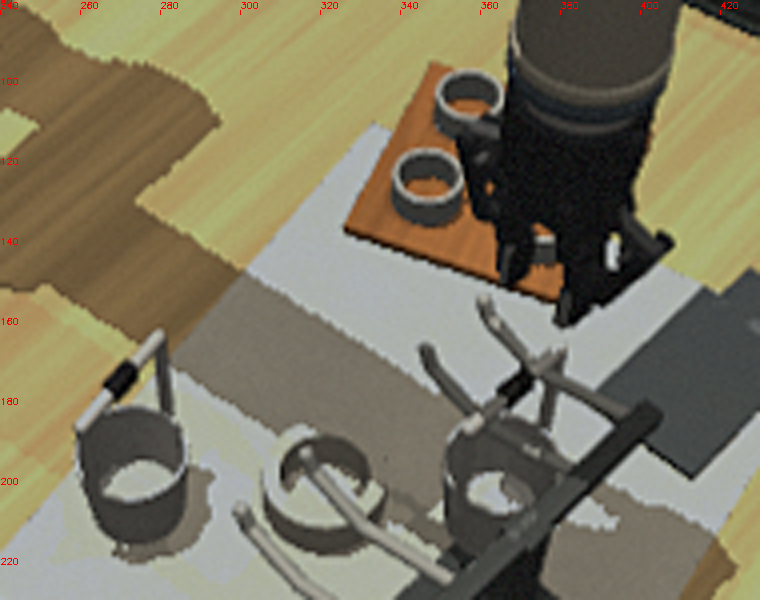

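Run:
```python
from h import *
S,Q=camera_params("scene"),camera_params("side")
def t(a,b,c,d):
    X,e=tri(ray("scene",a,b,S),ray("side",c,d,Q)); print(X.round(1),np.round(e,1)); return X
t(270,174.5,282,214.3)
a=t(260.75,186.3,290,222.5);b=t(279.3,164.5,276.8,207.5);d=b-a
print((a+b)/2,np.degrees(np.arctan2(d[1],d[0])))
t(368.5,176,338.5,163) # hung sleeve A
to(433,-73,240,5)
```

```text
[442.9 -78.2 161.1] [0.1 0.1]
[ 451.  -120.6  162.6] [0.1 0.1]
[439.1 -38.7 158.7] [0.9 0.9]
[445.05890857 -79.64971127 160.64915857] 98.31042842424159
[652.   60.4 202.6] [1.5 1.5]
t11.15 pos [654.   65.9 286. ] q [0.05 0.27 0.95 0.   1.92 0.11] F [0.1 0.7 0.5] gap 34.1
[[-0.     0.065  0.998]
 [ 0.     0.998 -0.065]
 [-1.    -0.    -0.   ]]
jaw -3.7 turn -8.7
AFTER turn shift x 46.0 y -119.1 z -232.3
```

```bash
python3 -m jog '0 0 0 -6 0;0 0 0 -6 0;0 -18.8 -38 0 -0.2;0 -18.8 -38 0 -0.2;0 -18.8 -38 0 -0.2;0 -18.8 -38 0 -0.2;0 -18.8 -38 0 -0.2;0 -18.8 -39 0 -0.2'
python3 -m jog '25 0 0 0 -0.2;25 0 0 0 -0.2;0 0 0 0 -0.2;0 0 0 0 -0.2'
python3 - <<'E'
from h import *
to(443.5,-78.8,149,8.3)
cv2.imwrite("pics/wrist7.png",capture("wrist"))
E
```

```text
time_s: 11.95
tool_pos: [441.9, -79.2, 284.8]
ee_rot: [-0.113, 1.57, 0.114]
contact_force: [0.1, -0.5, 0.7]
finger_gap: 51.0
time_s: 12.35
tool_pos: [443.2, -78.5, 235.7]
ee_rot: [-0.113, 1.57, 0.114]
contact_force: [1.0, -1.3, 0.6]
finger_gap: 50.8
t12.35 pos [443.2 -78.5 235.7] q [-0.25 -0.31  1.61 -0.    1.84 -0.4 ] F [ 1.  -1.3  0.6] gap 50.8
[[-0.002 -0.144  0.99 ]
 [ 0.     0.99   0.144]
 [-1.     0.001 -0.002]]
jaw 8.3 turn -0.0
AFTER turn shift x 86.7 y -0.3 z 0.2
```

View pics/wrist7.png

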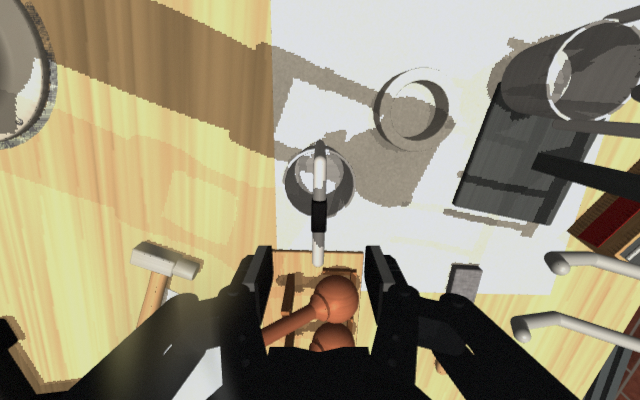

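Run:
```python
from h import *
p=camera_params("wrist")
im=cv2.imread("pics/wrist7.png"); g=im.max(2)
for v in range(190,245,3): print(v, im[v,319].tolist(), end=' ')
a=onz("wrist",320,160,162,p);b=onz("wrist",318,257,162,p);c=onz("wrist",319,216,166,p)
d=a-b;print(a,b,c,(a+b)/2,np.degrees(np.arctan2(d[1],d[0])))
```

```text
190 [137, 145, 151] 193 [137, 146, 151] 196 [137, 146, 151] 199 [137, 145, 151] 202 [9, 8, 11] 205 [25, 26, 27] 208 [23, 22, 26] 211 [19, 21, 21] 214 [22, 18, 22] 217 [24, 22, 23] 220 [20, 23, 20] 223 [18, 20, 19] 226 [18, 18, 19] 229 [15, 17, 17] 232 [62, 65, 68] 235 [110, 118, 120] 238 [107, 115, 120] 241 [110, 115, 121] 244 [109, 115, 119] [439.84990949 -36.18753685 162.        ] [ 450.20501291 -117.28430494  162.        ] [445.4039483  -79.05543161 166.        ] [445.0274612 -76.7359209 162.       ] 97.2766209082565
```

```bash
python3 -m jog '15 0 1.5 0 -0.2;25 0 0 0 -0.2;25 0 0 0 -0.2;15 0 0 0 -0.2;5.5 0 0 0 -0.2;0 0 0 0 -0.2;0 0 0 0 -0.2'
python3 -m jog '0 0 0 0 0.3;0 0 0 0 0.6;0 0 0 0 1;0 0 0 0 1;0 0 0 0 1;0 0 0 0 1' 60
python3 -m jog '-8 0 0 0 1;-14 0 0 0 1;-20 0 0 0 1;-20 0 0 0 1;-16 0 0 0 1;-8 0 0 0 1;0 0 0 0 1'
python3 -m jog '0 0 0 4 1;0 0 0 8 1;0 0 0 0 1;0 0 0 0 1'
python3 -c "
from h import *
st()
for n in ['scene','side','wrist']: cv2.imwrite(f'pics/{n}8.png',capture(n))
"
```

```text
time_s: 13.1
tool_pos: [445.7, -78.5, 152.0]
ee_rot: [-0.114, 1.566, 0.113]
contact_force: [-0.2, -0.5, 0.1]
finger_gap: 51.3
time_s: 13.7
tool_pos: [445.3, -78.6, 151.5]
ee_rot: [-0.114, 1.567, 0.113]
contact_force: [-2.0, -0.1, 5.1]
finger_gap: 11.0
time_s: 14.4
tool_pos: [445.6, -78.5, 238.2]
ee_rot: [-0.114, 1.566, 0.113]
contact_force: [-0.2, -0.3, -4.2]
finger_gap: 11.1
time_s: 14.8
tool_pos: [444.9, -78.4, 235.9]
ee_rot: [0.049, 1.572, -0.048]
contact_force: [-0.3, -0.5, -3.6]
finger_gap: 10.6
t14.80 pos [444.9 -78.4 235.9] q [-0.25 -0.31  1.61  0.    1.84 -0.19] F [-0.3 -0.5 -3.6] gap 10.6
[[-0.002  0.061  0.998]
 [ 0.     0.998 -0.061]
 [-1.     0.    -0.002]]
```

View pics/wrist8.png

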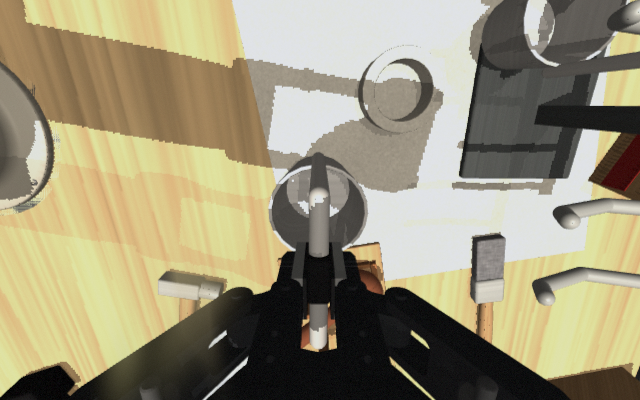

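View pics/side8.png

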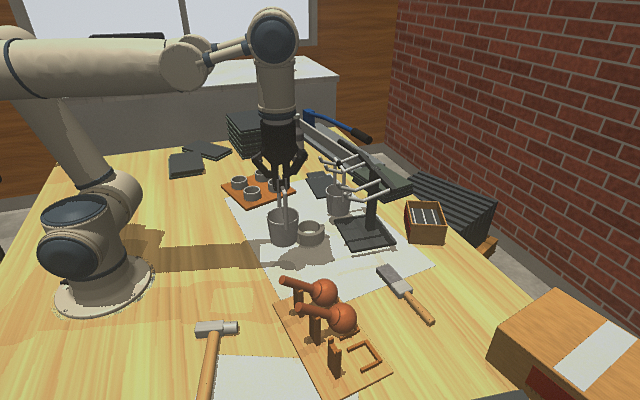

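Run:
```python
from h import *
s=st();p=camera_params("wrist")
r=R.from_rotvec(s["ee_rot"]).as_matrix()
for n,u,v,z in [("tip1",566,218,217),("tip2",541,295,217),("end",318.5,188,247)]:
  e=onz("wrist",u,v,z,p); print(n,e, r.T@(e-s["tool_pos"]))
to(541,-93.6,236,-3.9)
```

```text
t14.95 pos [445.1 -78.4 236.4] q [-0.25 -0.31  1.61 -0.    1.84 -0.19] F [-0.   1.4 -3.9] gap 10.9
[[-0.001  0.063  0.998]
 [ 0.     0.998 -0.063]
 [-1.     0.    -0.001]]
tip1 [591.96201036 -68.50002906 217.        ] [ 19.35508248  19.12150424 145.99759406]
tip2 [ 587.45831142 -122.04093814  217.        ] [ 19.35105627 -34.59664373 144.86940482]
end [448.95325535 -32.4042368  247.        ] [-10.56297265  46.15621235   0.98571605]
t14.95 pos [445.1 -78.4 236.4] q [-0.25 -0.31  1.61 -0.    1.84 -0.19] F [-0.   1.4 -3.9] gap 10.9
[[-0.001  0.063  0.998]
 [ 0.     0.998 -0.063]
 [-1.     0.    -0.001]]
jaw -3.6 turn 0.3
AFTER turn shift x 0.4 y -8.6 z 96.7
```

```bash
python3 -m jog '0 -1 8 0 1;0 -1 15 0.2 1;0 -2 20 0 1;0 -2 20 0 1;0 -1 18 0 1;0 -0.5 10 0 1;0 0 5 0 1;0 0 0 0 1'
python3 -m jog '0 0 0 0 1;0 0 0 0 1'
python3 - <<'E'
from h import *
s=st();cv2.imwrite("pics/wrist9.png",capture("wrist"))
to(640.8,-99.6,236,-3.9)
E
```

```text
time_s: 15.75
tool_pos: [540.6, -92.4, 236.4]
ee_rot: [0.054, 1.571, -0.053]
contact_force: [-0.9, 0.4, -4.3]
finger_gap: 11.2
time_s: 15.95
tool_pos: [540.0, -92.3, 237.1]
ee_rot: [0.054, 1.57, -0.054]
contact_force: [-0.3, -0.7, -3.1]
finger_gap: 11.1
t15.95 pos [540.  -92.3 237.1] q [-0.23 -0.05  1.38 -0.    1.81 -0.16] F [-0.3 -0.7 -3.1] gap 11.1
[[ 0.     0.068  0.998]
 [-0.     0.998 -0.068]
 [-1.    -0.     0.   ]]
t16.00 pos [540.  -92.4 237.2] q [-0.23 -0.05  1.38 -0.    1.81 -0.16] F [-0.3 -0.5 -3.9] gap 11.0
[[ 0.     0.068  0.998]
 [-0.     0.998 -0.068]
 [-1.    -0.     0.   ]]
jaw -3.9 turn -0.0
AFTER turn shift x 1.2 y -0.4 z 101.0
```

View pics/wrist9.png

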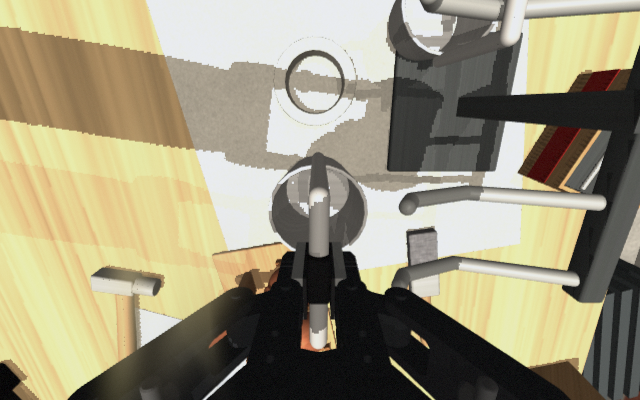

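Handle end at (318,188), prong tips (407,206) and (402,282): aligned as at fork A. Inserting and lowering.

```bash
python3 -m jog '0 0 8 0 1;0 0 15 0 1;0 0 18 0 1;0 0 18 0 1;0 0 18 0 1;0 0 14 0 1;0 0 8 0 1;0 0 2 0 1'
python3 -m jog '0 0 0 0 1;8 0 0 0 1;12 0 0 0 1;10 0 0 0 1;5 0 0 0 1;5 0 0 0 1;0 0 0 0 1;0 0 0 0 1'
python3 -m jog '3 0 0 0 1;2 0 0 0 1;0 0 0 0 1;0 0 0 0 1'
python3 -m jog '1 0 0 0 1;0 0 0 0 1;0 0 0 0 1'
```

```text
time_s: 16.8
tool_pos: [641.8, -99.3, 236.1]
ee_rot: [0.054, 1.571, -0.054]
contact_force: [-0.4, -0.2, -3.6]
finger_gap: 11.0
time_s: 17.6
tool_pos: [641.2, -99.3, 197.0]
ee_rot: [0.054, 1.57, -0.054]
contact_force: [0.1, 1.0, -3.6]
finger_gap: 10.8
time_s: 18.0
tool_pos: [641.2, -99.3, 191.7]
ee_rot: [0.054, 1.57, -0.054]
contact_force: [0.1, 0.1, -4.4]
finger_gap: 11.1
time_s: 18.3
tool_pos: [641.2, -99.3, 190.8]
ee_rot: [0.054, 1.57, -0.054]
contact_force: [-0.0, 0.1, -3.2]
finger_gap: 10.7
```

```bash
python3 -m jog '1 0 0 0 1;1 0 0 0 1;0 0 0 0 1;0 0 0 0 1'
python3 -m jog '1 0 0 0 1;0 0 0 0 1;0 0 0 0 1'
```

```text
time_s: 18.7
tool_pos: [641.4, -99.4, 190.0]
ee_rot: [0.054, 1.568, -0.054]
contact_force: [-1.1, -0.2, 2.8]
finger_gap: 11.2
time_s: 19.0
tool_pos: [641.4, -99.4, 189.9]
ee_rot: [0.053, 1.568, -0.054]
contact_force: [-3.9, 0.6, 6.0]
finger_gap: 10.5
```

```bash
python3 -m jog '0 0 0 0 0.7;0 0 0 0 0.65;0 0 0 0 0.5;0 0 0 0 0.3;0 0 0 0 0.2;0 0 0 0 0.2;0 0 0 0 0.2'
python3 -m jog '-8 0 0 0 0.2;-15 0 0 0 0.2;-20 0 0 0 0.2;-20 0 0 0 0.2;-20 0 0 0 0.2;-15 0 0 0 0.2;0 0 0 0 0.2'
python3 -c "
from h import *
to(408,-253,200,96)
for n in ['scene','side','wrist']: cv2.imwrite(f'pics/{n}10.png',capture(n))
crop('pics/side10.png',230,120,190,150,4,'pics/c15.png')
crop('pics/scene10.png',270,110,190,150,4,'pics/c16.png')
"
```

```text
time_s: 19.7
tool_pos: [641.2, -99.3, 187.7]
ee_rot: [0.054, 1.57, -0.054]
contact_force: [-0.6, 0.2, -0.1]
finger_gap: 34.2
time_s: 20.4
tool_pos: [641.9, -99.5, 290.8]
ee_rot: [0.053, 1.563, -0.055]
contact_force: [-0.4, -0.4, 0.7]
finger_gap: 34.3
t20.40 pos [641.9 -99.5 290.8] q [-0.21  0.24  0.97  0.    1.92 -0.14] F [-0.4 -0.4  0.7] gap 34.3
[[ 0.007  0.068  0.998]
 [-0.001  0.998 -0.068]
 [-1.    -0.001  0.007]]
jaw -3.9 turn 80.1
AFTER turn shift x 90.8 y -248.6 z 128.2
```

View pics/c15.png

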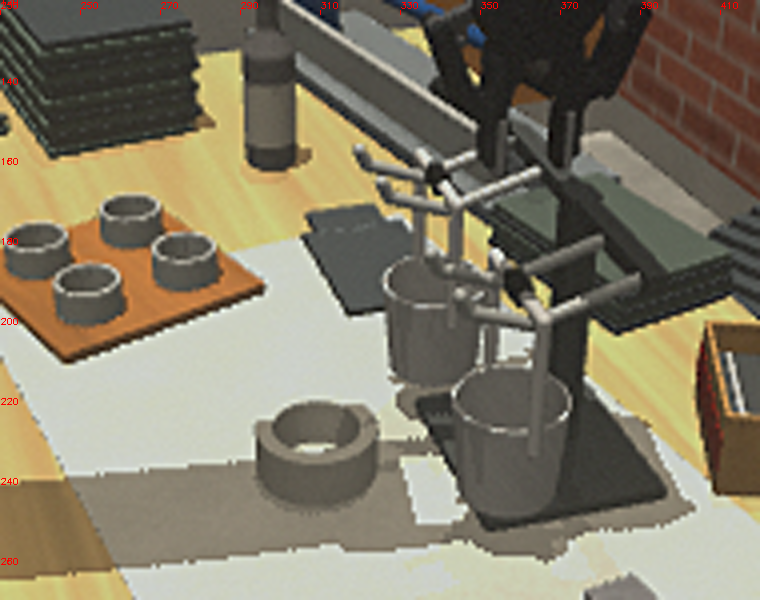

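View pics/c16.png

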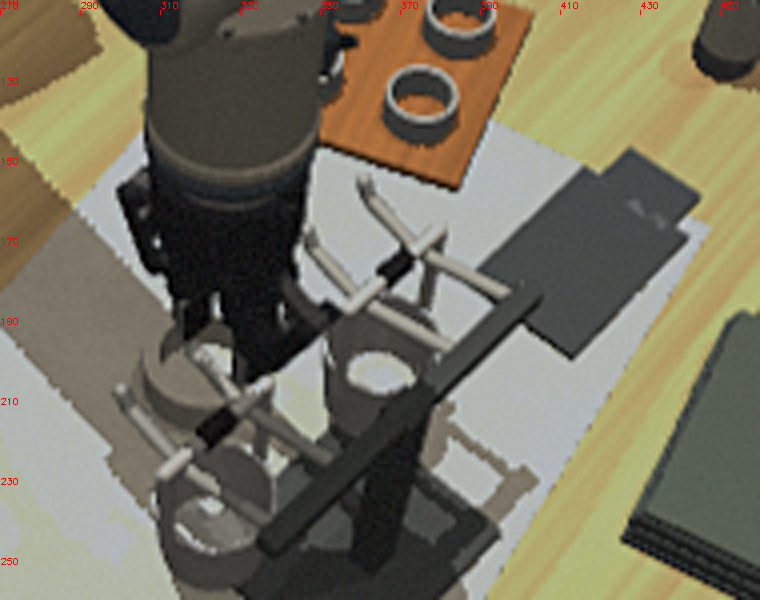

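```bash
python3 -m jog '0 0 0 8 -0.2;0 0 0 8 -0.2;0 0 0 8 -0.2;0 0 0 8 -0.2;0 0 0 8 -0.2;0 0 0 8 -0.2;0 0 0 8 -0.2;0 0 0 8 -0.2'
python3 -m jog '0 0 0 8 -0.2;0 0 0 8 -0.2;0 0 0 0 -0.2'
python3 -c "
from h import *
to(404.6,-255.7,200,-84)"
```

```text
time_s: 21.35
tool_pos: [640.9, -99.2, 284.1]
ee_rot: [0.925, 1.368, -0.926]
contact_force: [-0.3, -0.6, 0.5]
finger_gap: 51.4
time_s: 21.65
tool_pos: [640.9, -99.3, 284.3]
ee_rot: [1.131, 1.259, -1.133]
contact_force: [0.3, 0.7, -0.1]
finger_gap: 51.2
t21.65 pos [640.9 -99.3 284.3] q [-0.21  0.24  0.98 -0.    1.92  1.26] F [ 0.3  0.7 -0.1] gap 51.2
[[-0.002  0.995  0.105]
 [ 0.     0.105 -0.995]
 [-1.    -0.002 -0.001]]
jaw -84.0 turn 0.0
AFTER turn shift x 84.3 y -251.4 z 130.9
```

```bash
python3 -m jog '0 -36 18.7 0 -0.2;0 -36 18.7 0 -0.2;0 -36 18.7 0 -0.2;0 -36 18.7 0 -0.2;12 -36 18.7 0 -0.2;22 -36 18.7 0 -0.2;25 -35.5 18.7 0 -0.2;25 0 0 0 -0.2'
python3 -m jog '0 0 0 0 -0.2;0 0 0 0 -0.2'
python3 - <<'E'
from h import *
to(404.6,-255.7,98,-84)
for n in ['scene','side','wrist']: cv2.imwrite(f'pics/{n}11.png',capture(n))
E
```

```text
time_s: 22.45
tool_pos: [401.8, -258.3, 200.9]
ee_rot: [1.129, 1.257, -1.132]
contact_force: [1.3, 0.9, -0.6]
finger_gap: 51.4
time_s: 22.65
tool_pos: [404.9, -255.8, 201.7]
ee_rot: [1.129, 1.26, -1.129]
contact_force: [0.0, -0.7, 1.0]
finger_gap: 51.6
t22.65 pos [ 404.9 -255.8  201.7] q [-0.63 -0.24  1.61  0.    1.77  0.83] F [ 0.  -0.7  1. ] gap 51.6
[[-0.001  0.994  0.108]
 [ 0.001  0.108 -0.994]
 [-1.    -0.001 -0.001]]
jaw -83.8 turn 0.2
AFTER turn shift x 103.7 y -0.3 z -0.1
```

View pics/wrist11.png

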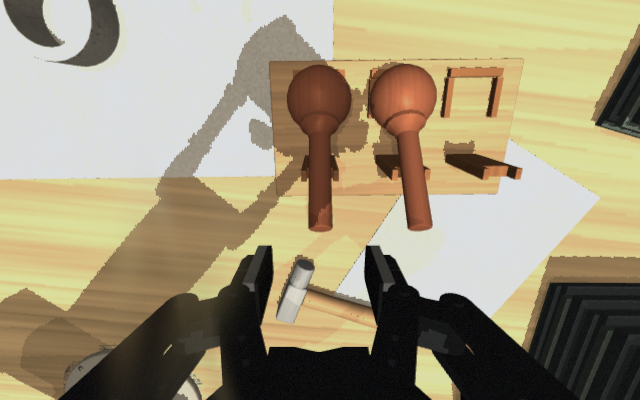

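View pics/side11.png

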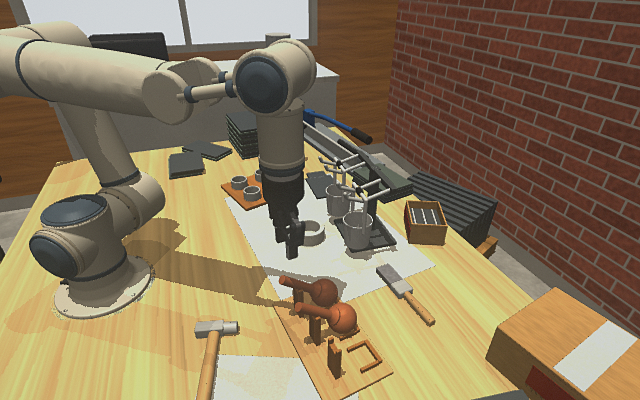

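Run:
```python
from h import *
p=camera_params("wrist")
print(onz("wrist",320,226,118,p), onz("wrist",319.5,101,40,p), onz("wrist",404,101,40,p), onz("wrist",420,224,118,p))
S,Q=camera_params("scene"),camera_params("side")
```

```text
[ 391.55744756 -259.04150082  118.        ] [ 491.37255407 -247.9698069    40.        ] [ 500.50654624 -331.3137404    40.        ] [ 402.50149455 -342.59217338  118.        ]
```

```bash
python3 -m jog '20 -1 1.5 0 -0.2;25 0 0 0 -0.2;25 0 0 0 -0.2;20 0 0 0 -0.2;10 0 0 0 -0.2;3 0 0 0 -0.2;0 0 0 0 -0.2;0 0 0 0 -0.2'
python3 -m jog '0 0 0 0 0.2;0 0 0 0 0.4;0 0 0 0 1;0 0 0 0 1;0 0 0 0 1' 30
python3 - <<'E'
from h import *
st()
for n in ['scene','side','wrist']: cv2.imwrite(f'pics/{n}12.png',capture(n))
crop('pics/side12.png',230,210,180,150,4,'pics/c17.png')
crop('pics/scene12.png',150,150,180,150,4,'pics/c18.png')
E
```

```text
time_s: 23.6
tool_pos: [404.8, -258.1, 100.3]
ee_rot: [1.13, 1.255, -1.13]
contact_force: [0.6, 0.1, -0.0]
finger_gap: 51.4
time_s: 24.1
tool_pos: [404.1, -257.7, 99.3]
ee_rot: [1.131, 1.257, -1.131]
contact_force: [-2.2, -0.1, 4.0]
finger_gap: 19.4
t24.10 pos [ 404.1 -257.7   99.3] q [-0.64 -0.22  1.78 -0.    1.59  0.83] F [-2.2 -0.1  4. ] gap 19.4
[[ 0.     0.994  0.106]
 [-0.     0.106 -0.994]
 [-1.     0.     0.   ]]
```

View pics/c17.png

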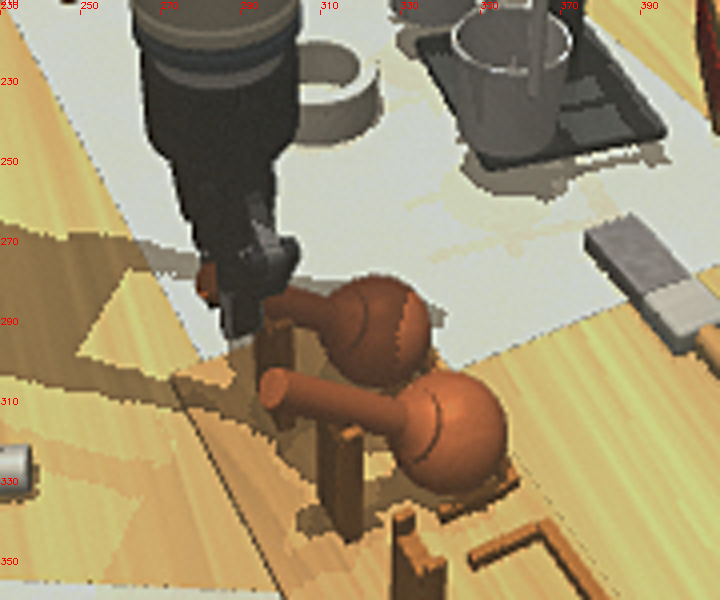

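View pics/c18.png

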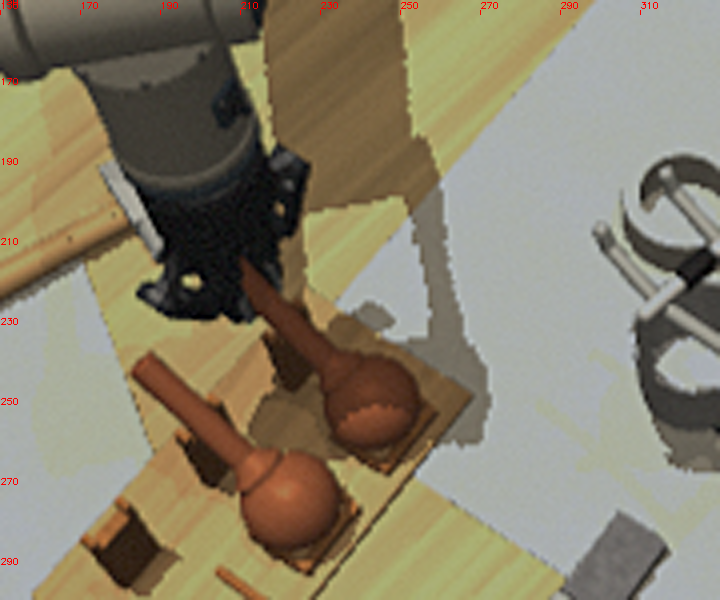

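```bash
python3 -m jog '-6 5 0 0 1;-6 5 0 0 1;-5 6 0 0 1;-5 6 0 0 1;0 0 0 0 1' 20
python3 - <<'E'
from h import *
st()
for n in ['scene','side','wrist']: cv2.imwrite(f'pics/{n}13.png',capture(n))
crop('pics/side13.png',230,210,180,150,4,'pics/c19.png')
crop('pics/scene13.png',150,150,180,150,4,'pics/c20.png')
E
```

```text
time_s: 24.75
tool_pos: [427.2, -255.4, 121.6]
ee_rot: [1.13, 1.256, -1.13]
contact_force: [0.3, 0.1, -3.1]
finger_gap: 19.0
t24.75 pos [ 427.2 -255.4  121.6] q [-0.61 -0.18  1.7   0.    1.62  0.86] F [ 0.3  0.1 -3.1] gap 19.0
[[ 0.001  0.994  0.107]
 [-0.001  0.107 -0.994]
 [-1.     0.001  0.001]]
```

View pics/c19.png

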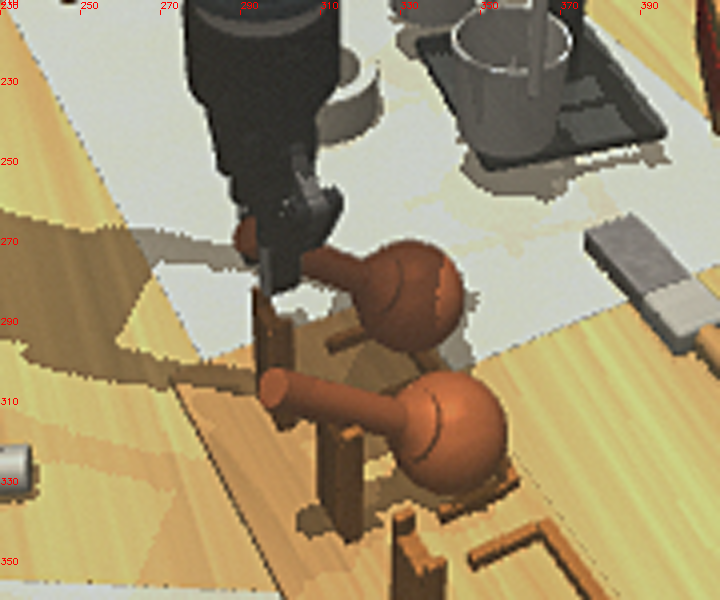

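View pics/c20.png

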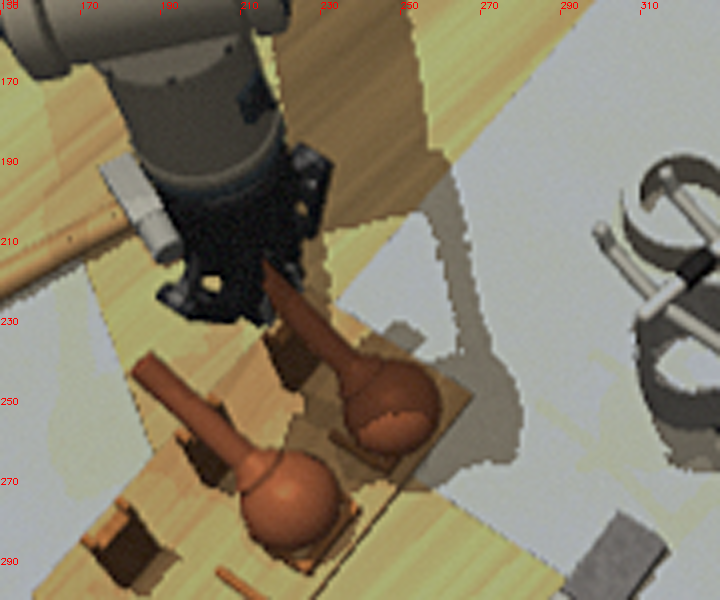

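```bash
python3 - <<'E'
from h import *
S,Q=camera_params("scene"),camera_params("side")
X,e=tri(ray("scene",247.9,251.3,S),ray("side",333,284,Q)); print(X,e)
s=sense(); print(X-s["tool_pos"])
E
python3 -m jog '-10 0 0 0 1;-20 0 0 0 1;-25 0 0 0 1;-20 0 0 0 1;-10 0 0 0 1;0 0 0 0 1' 40
python3 -c "
from h import *
to(432,290,208,-84)"
```

```text
[ 512.19948314 -245.42536184   59.25019539] [np.float64(1.2118312935533255), np.float64(1.2118312935534337)]
[ 86.29195316   9.85104244 -61.1746971 ]
time_s: 25.5
tool_pos: [426.5, -255.8, 207.9]
ee_rot: [1.131, 1.254, -1.13]
contact_force: [-0.9, 0.6, -2.3]
finger_gap: 18.5
t25.50 pos [ 426.5 -255.8  207.9] q [-0.61 -0.19  1.56  0.    1.77  0.86] F [-0.9  0.6 -2.3] gap 18.5
[[ 0.003  0.994  0.106]
 [-0.002  0.106 -0.994]
 [-1.     0.003  0.002]]
jaw -83.9 turn 0.1
AFTER turn shift x -0.1 y 62.6 z -542.3
```

```bash
python3 -m jog '0 2 -10 0 1;0 3 -20 0 1;0 4 -30 0 1;0 4 -38 0 1;0 5 -42 0 1;0 5 -42 0 1;0 5 -42 0 1;0 5 -42 0 1'
python3 -m jog '0 5 -42 0 1;0 5 -42 0 1;0 5 -42 0 1;0 4 -42 0 1;0 4 -40 0 1;0 3 -30 0 1;0 2 -20 0 1;0 2 -12 0 1'
python3 -m jog '0 0 0 0 1;0 0 0 0 1;0 0 0 0 1'
python3 - <<'E'
from h import *
to(433,294.4,208,-84)
for n in ['scene','side','wrist']: cv2.imwrite(f'pics/{n}14.png',capture(n))
crop('pics/side14.png',190,90,180,150,4,'pics/c21.png')
crop('pics/scene14.png',280,30,180,150,4,'pics/c22.png')
E
```

```text
time_s: 26.3
tool_pos: [429.5, 14.9, 204.1]
ee_rot: [1.13, 1.26, -1.132]
contact_force: [1.3, -0.1, -2.6]
finger_gap: 18.9
time_s: 27.1
tool_pos: [430.3, 286.1, 203.8]
ee_rot: [1.127, 1.26, -1.132]
contact_force: [-0.4, -0.6, -1.5]
finger_gap: 19.0
time_s: 27.4
tool_pos: [432.0, 283.3, 205.7]
ee_rot: [1.131, 1.257, -1.132]
contact_force: [0.1, 0.8, -3.0]
finger_gap: 19.0
t27.40 pos [432.  283.3 205.7] q [ 0.51 -0.14  1.52 -0.    1.76  1.98] F [ 0.1  0.8 -3. ] gap 19.0
[[-0.     0.995  0.105]
 [-0.     0.105 -0.995]
 [-1.    -0.     0.   ]]
jaw -84.0 turn 0.0
AFTER turn shift x -2.3 y 2.2 z -10.9
```

View pics/c21.png

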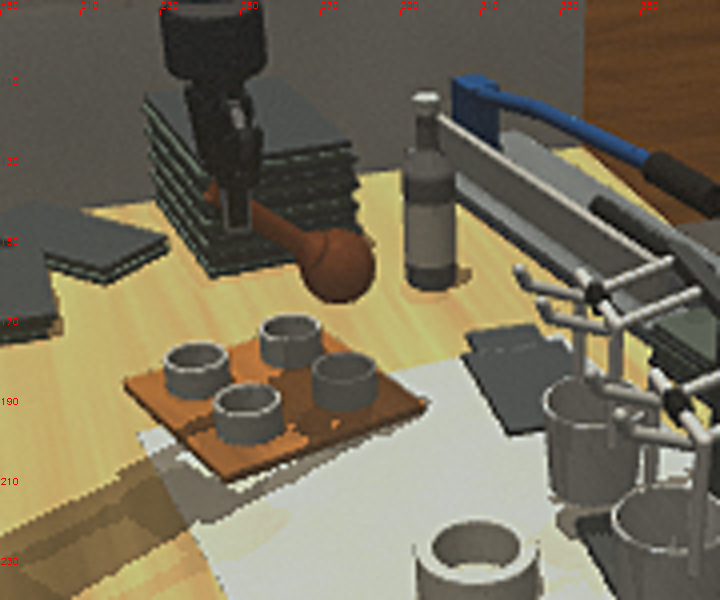

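View pics/c22.png

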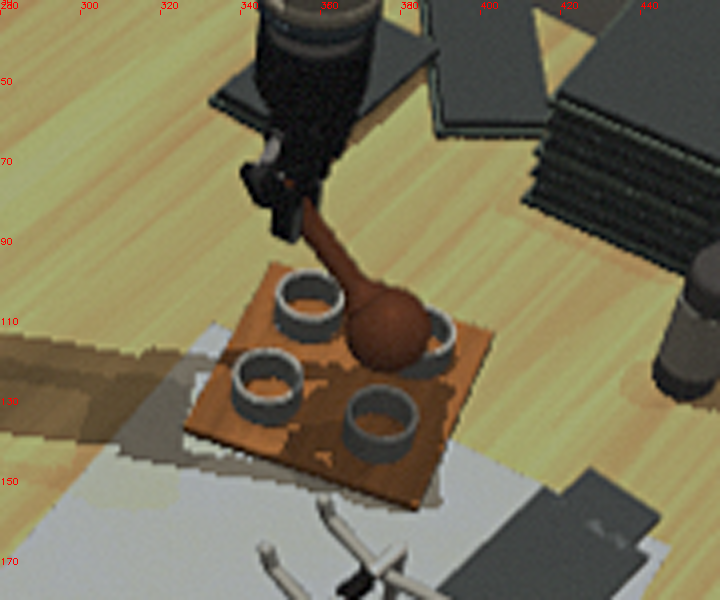

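View pics/wrist14.png

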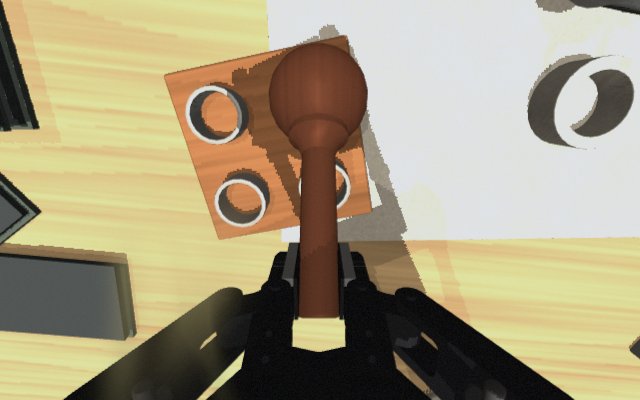

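Run:
```python
from h import *
p=camera_params("wrist");s=sense()
print("r1",onz("wrist",218,114,42,p),"r0",onz("wrist",242,201,42,p))
X,e=tri(ray("scene",377,112.3),ray("side",274.5,156.3),ray("wrist",318.5,93)); print(X,e,X-s["tool_pos"])
```

```text
r1 [494.23731822 391.72152099  42.        ] r0 [403.81319602 365.82739148  42.        ]
[519.17971574 292.96630734 144.13288956] [np.float64(0.5390545082204767), np.float64(1.667224173181674), np.float64(2.1245688314287534)] [ 87.05842959   9.52502324 -61.83395141]
```

```bash
python3 -m jog '0 1 -5 0 1;0 1 -4 0 1;10 0 0 0 1;20 0 0 0 1;20 0 0 0 1;14 0 0 0 1;6 0 0 0 1;0 0 0 0 1'
python3 -m jog '0 0 0 0 1;0 0 0 0 1'
python3 - <<'E'
from h import *
st()
for n in ['scene','side','wrist']: cv2.imwrite(f'pics/{n}15.png',capture(n))
crop('pics/side15.png',190,90,180,150,4,'pics/c23.png')
crop('pics/scene15.png',280,30,180,150,4,'pics/c24.png')
E
```

```text
time_s: 28.35
tool_pos: [432.5, 293.2, 134.5]
ee_rot: [1.129, 1.258, -1.132]
contact_force: [0.3, -0.6, -2.3]
finger_gap: 18.6
time_s: 28.55
tool_pos: [433.5, 293.7, 137.1]
ee_rot: [1.132, 1.257, -1.129]
contact_force: [-0.2, 0.2, -2.8]
finger_gap: 18.8
t28.55 pos [433.5 293.7 137.1] q [ 0.53 -0.11  1.61 -0.    1.64  2.  ] F [-0.2  0.2 -2.8] gap 18.8
[[ 0.002  0.994  0.106]
 [ 0.001  0.106 -0.994]
 [-1.     0.002 -0.001]]
```

View pics/c23.png

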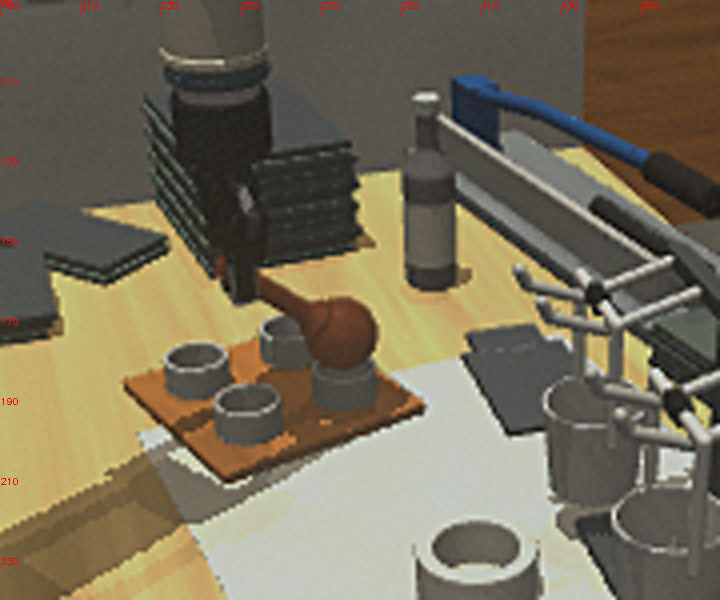

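View pics/c24.png

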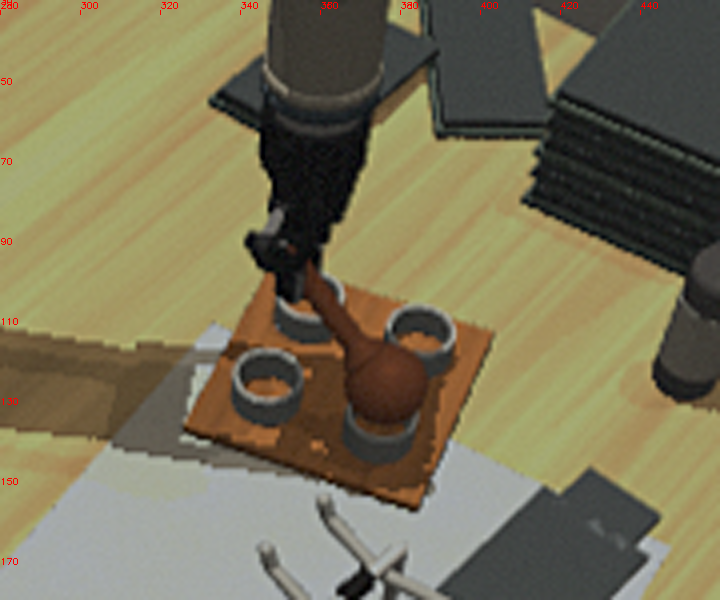

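```bash
python3 -m jog '4 0 0 0 1;3 0 0 0 1;2 0 0 0 1;0 0 0 0 1;0 0 0 0 1' 20
python3 -m jog '1 0 0 0 1;1 0 0 0 1;1 0 0 0 1;0 0 0 0 1;0 0 0 0 1'
```

```text
time_s: 29.2
tool_pos: [432.9, 293.5, 126.7]
ee_rot: [1.131, 1.258, -1.131]
contact_force: [0.3, 0.3, -2.6]
finger_gap: 18.9
time_s: 29.7
tool_pos: [433.1, 293.7, 124.2]
ee_rot: [1.131, 1.257, -1.13]
contact_force: [-0.1, 1.8, 0.8]
finger_gap: 19.1
```

```bash
python3 -m jog '1.5 0 0 0 1;-5.5 5.5 0 0 1;-5.7 5.5 0 0 1;0 0 0 0 1;0 0 0 0 1' 20
python3 -m jog '-5 6 0 0 1;-4.8 6.5 0 0 1;0 0 0 0 1;0 0 0 0 1'
python3 - <<'E'
from h import *
st()
for n in ['scene','side']: cv2.imwrite(f'pics/{n}16.png',capture(n))
crop('pics/side16.png',190,90,180,150,4,'pics/c25.png')
crop('pics/scene16.png',280,30,180,150,4,'pics/c26.png')
E
```

```text
time_s: 30.2
tool_pos: [444.1, 294.4, 133.8]
ee_rot: [1.131, 1.257, -1.131]
contact_force: [-4.1, -0.2, 0.9]
finger_gap: 18.8
time_s: 30.6
tool_pos: [456.6, 295.6, 143.5]
ee_rot: [1.131, 1.256, -1.131]
contact_force: [-3.0, -1.8, 3.0]
finger_gap: 19.1
t30.60 pos [456.6 295.6 143.5] q [ 0.51 -0.06  1.55 -0.    1.65  1.98] F [-3.  -1.8  3. ] gap 19.1
[[ 0.001  0.994  0.105]
 [-0.001  0.105 -0.994]
 [-1.     0.001  0.001]]
```

View pics/c25.png

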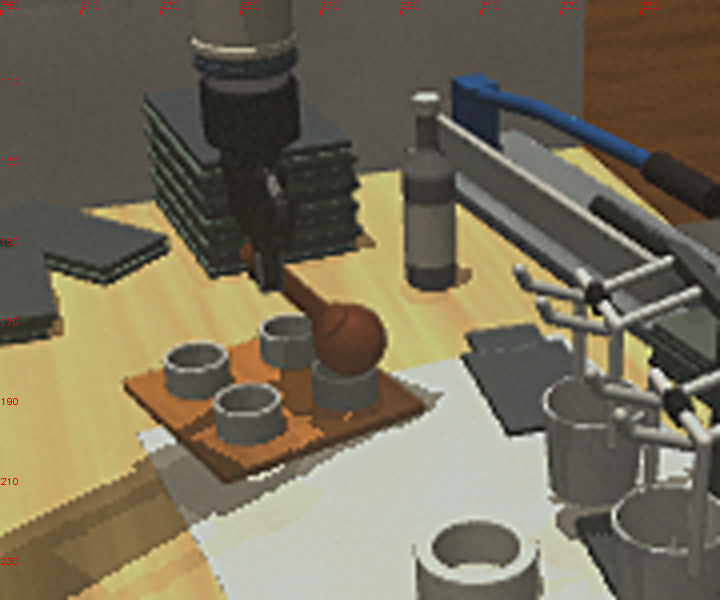

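View pics/c26.png

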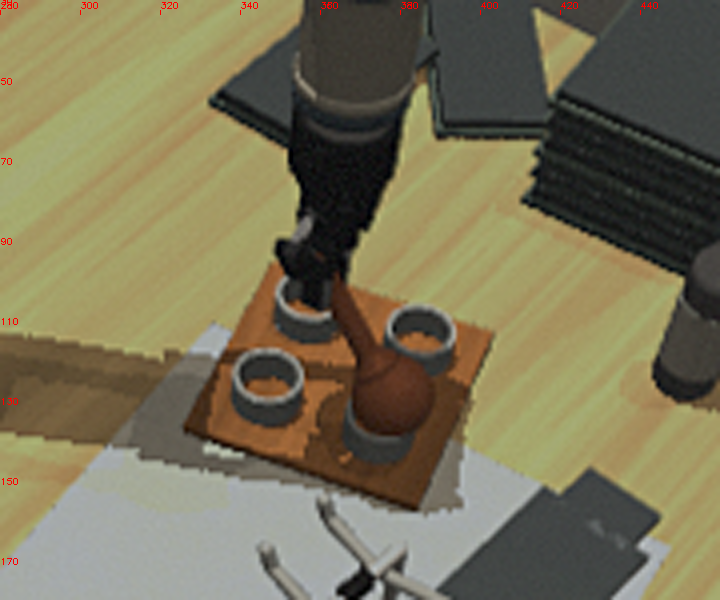

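Run:
```python
from h import *
s=sense()
X,e=tri(ray("scene",378.3,129.7),ray("side",277.5,175)); print(X,e,X-s["tool_pos"])
print(proj("scene",[520,302.5,63]),proj("side",[520,302.5,63]))
```

```text
[527.54919409 304.50829508  64.72028856] [np.float64(1.3188814409459344), np.float64(1.3188814409458616)] [ 71.08665357   8.86154202 -78.74117469]
[375.80337546 128.79015228] [275.86186494 176.2763884 ]
```

```bash
python3 -m jog '2 -3 0 0 1;3 -3 0 0 1;0 0 0 0 1;0 0 0 0 1' 20
python3 - <<'E'
from h import *
st()
for n in ['scene','side']: cv2.imwrite(f'pics/{n}17.png',capture(n))
crop('pics/side17.png',230,130,90,75,8,'pics/c27.png')
crop('pics/scene17.png',330,80,90,75,8,'pics/c28.png')
E
```

```text
time_s: 31.1
tool_pos: [449.9, 295.9, 138.1]
ee_rot: [1.131, 1.259, -1.13]
contact_force: [-2.5, 2.0, 1.0]
finger_gap: 18.9
t31.10 pos [449.9 295.9 138.1] q [ 0.52 -0.07  1.57  0.    1.64  1.98] F [-2.5  2.   1. ] gap 18.9
[[-0.     0.994  0.107]
 [ 0.001  0.107 -0.994]
 [-1.    -0.    -0.001]]
```

View pics/c27.png

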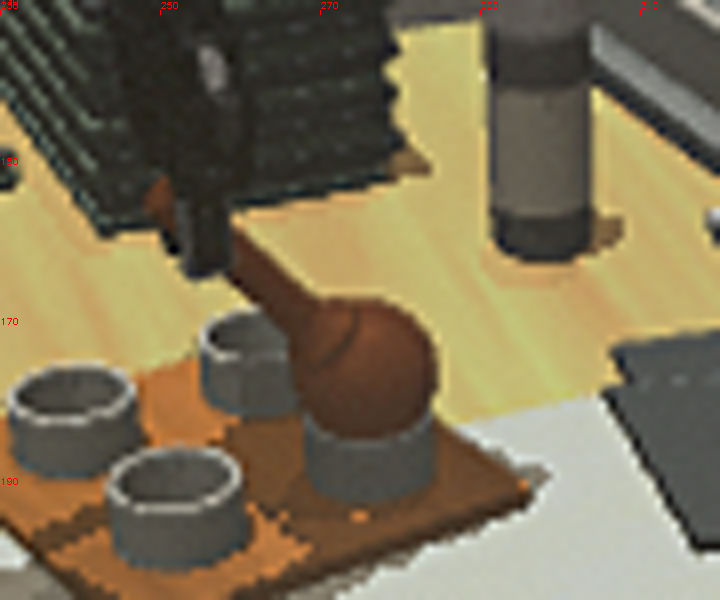

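View pics/c28.png

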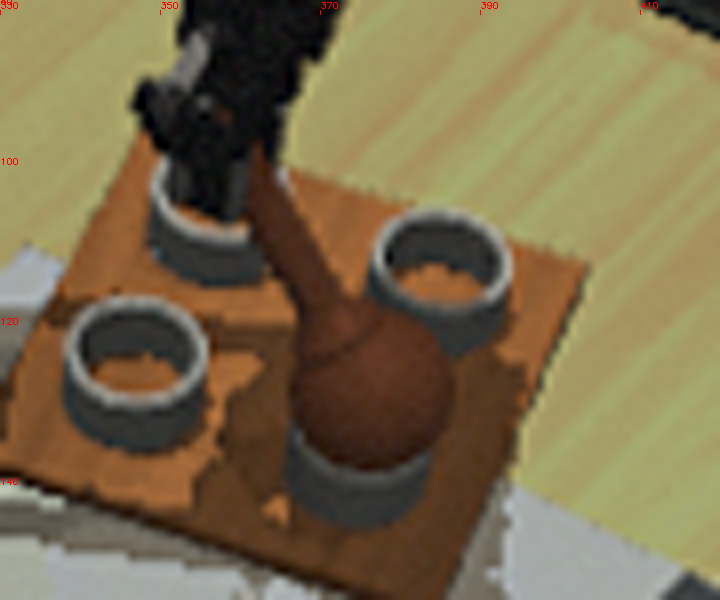

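```bash
python3 -m jog '0 0 0 0 0.58;0 0 0 0 0.58;0 0 0 0 0.58;2 0 0 0 0.58' 20
python3 -m jog '-4.6 6 0 0 0.58;-4.6 6 0 0 0.58;0 0 0 0 0.58;0 0 0 0 0.58'
python3 - <<'E'
from h import *
st()
for n in ['scene','side']: cv2.imwrite(f'pics/{n}18.png',capture(n))
crop('pics/side18.png',230,130,90,75,8,'pics/c29.png')
crop('pics/scene18.png',330,80,90,75,8,'pics/c30.png')
E
```

```text
time_s: 31.6
tool_pos: [449.9, 295.8, 137.6]
ee_rot: [1.131, 1.259, -1.13]
contact_force: [-10.0, 2.8, 13.6]
finger_gap: 18.9
time_s: 32.0
tool_pos: [461.5, 296.4, 145.7]
ee_rot: [1.129, 1.259, -1.132]
contact_force: [-5.8, 0.0, 5.8]
finger_gap: 18.7
t32.00 pos [461.5 296.4 145.7] q [ 0.51 -0.04  1.53  0.    1.65  1.97] F [-5.8  0.   5.8] gap 18.7
[[-0.002  0.994  0.106]
 [-0.001  0.106 -0.994]
 [-1.    -0.002  0.   ]]
```

View pics/c29.png

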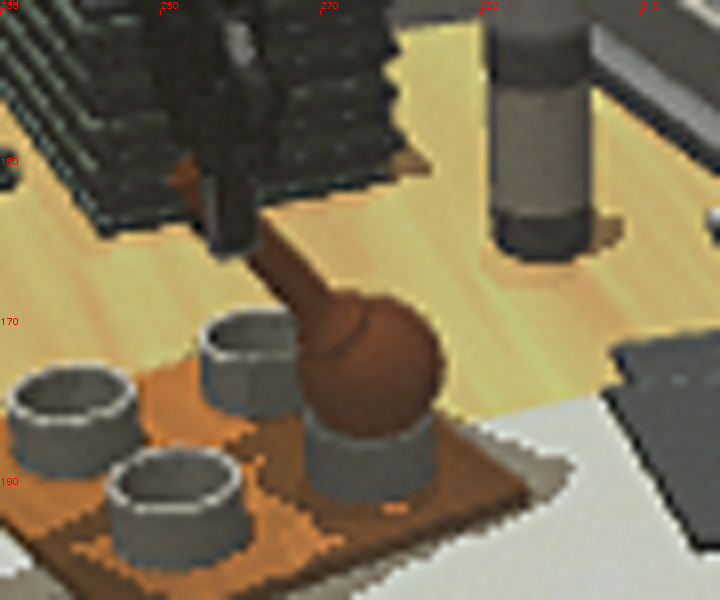

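View pics/c30.png

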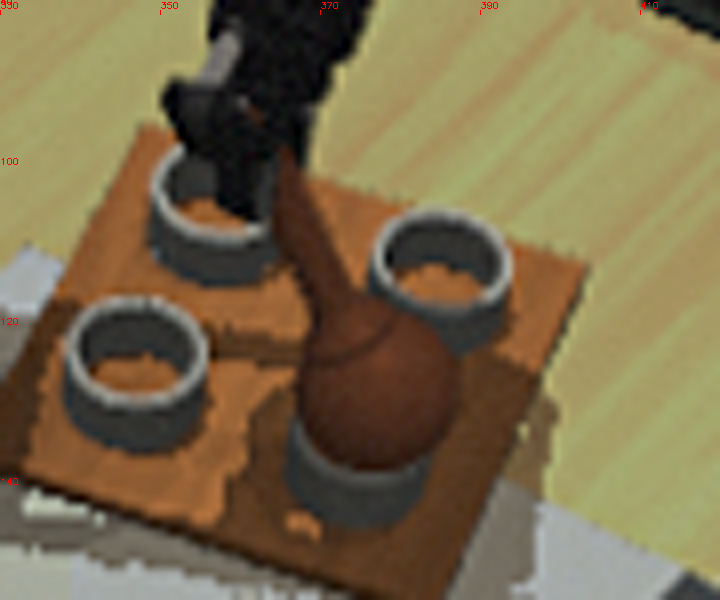

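```bash
python3 -m jog '1 0 0 0 0.57;-3.5 6.5 0 0 0.57;-3.5 6.5 0 0 0.57;0 0 0 0 0.57' 20
python3 -m jog '-2.5 6.5 0 0 0.57;-2 6.5 0 0 0.57;0 0 0 0 0.57;0 0 0 0 0.57'
python3 - <<'E'
from h import *
st()
for n in ['scene','side']: cv2.imwrite(f'pics/{n}19.png',capture(n))
crop('pics/side19.png',230,130,90,75,8,'pics/c31.png')
crop('pics/scene19.png',330,80,90,75,8,'pics/c32.png')
E
```

```text
time_s: 32.5
tool_pos: [474.7, 297.9, 152.7]
ee_rot: [1.13, 1.259, -1.132]
contact_force: [-7.3, 1.7, 7.9]
finger_gap: 19.2
time_s: 32.9
tool_pos: [488.0, 299.4, 158.0]
ee_rot: [1.132, 1.257, -1.13]
contact_force: [-6.6, 1.1, 9.9]
finger_gap: 19.1
t32.90 pos [488.  299.4 158. ] q [0.49 0.02 1.45 0.   1.67 1.96] F [-6.6  1.1  9.9] gap 19.1
[[ 0.001  0.994  0.106]
 [ 0.001  0.106 -0.994]
 [-1.     0.001 -0.001]]
```

View pics/c31.png

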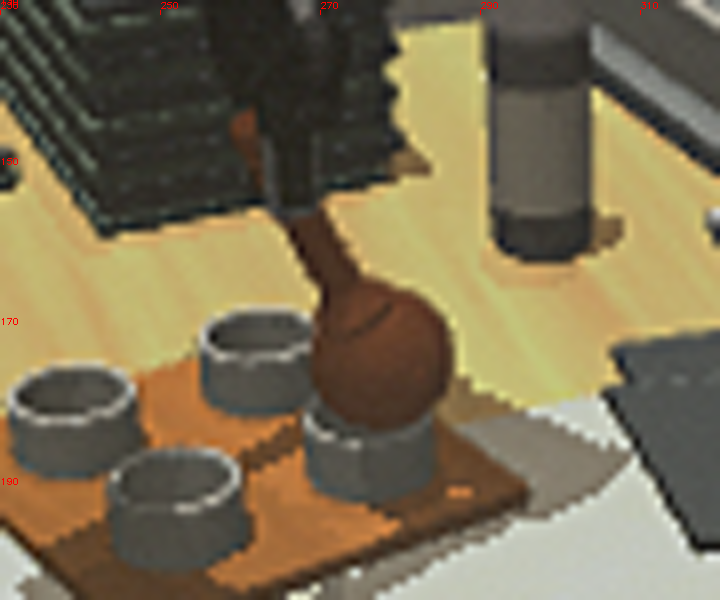

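View pics/c32.png

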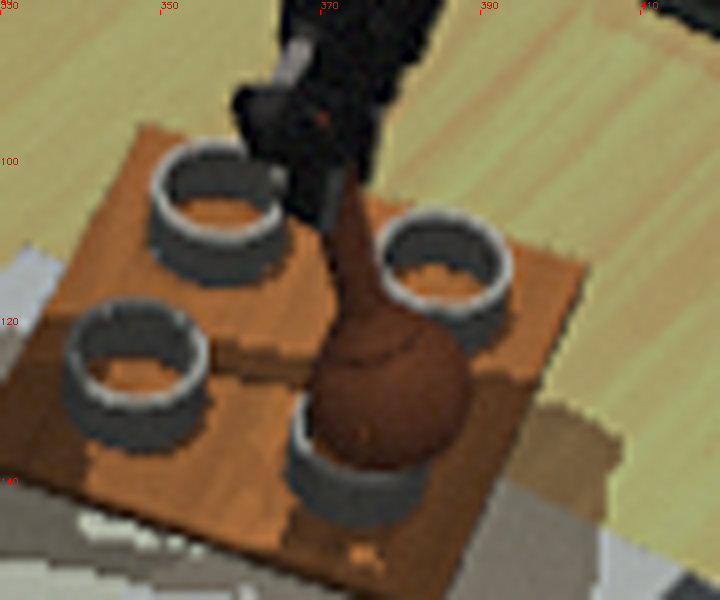

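```bash
python3 -m jog '1 -3 0 0 0.57;1.5 -3 0 0 0.57;1 0 0 0 0.57;0 0 0 0 0.57' 20
python3 - <<'E'
from h import *
st()
for n in ['scene','side']: cv2.imwrite(f'pics/{n}20.png',capture(n))
crop('pics/side20.png',230,130,90,75,8,'pics/c33.png')
crop('pics/scene20.png',330,80,90,75,8,'pics/c34.png')
E
```

```text
time_s: 33.4
tool_pos: [481.9, 298.5, 153.8]
ee_rot: [1.131, 1.257, -1.131]
contact_force: [-6.1, 0.9, 9.0]
finger_gap: 19.4
t33.40 pos [481.9 298.5 153.8] q [ 0.49  0.    1.47 -0.    1.67  1.96] F [-6.1  0.9  9. ] gap 19.4
[[ 0.     0.994  0.106]
 [-0.     0.106 -0.994]
 [-1.     0.     0.   ]]
```

View pics/c33.png

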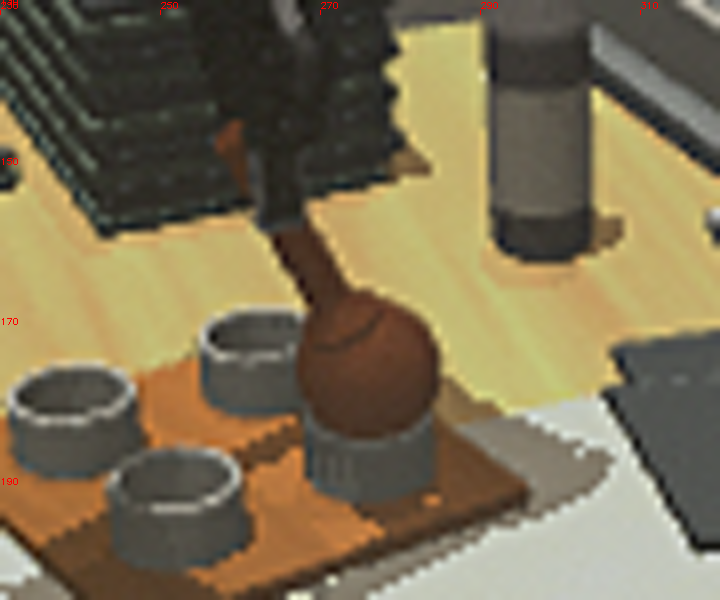

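View pics/c34.png

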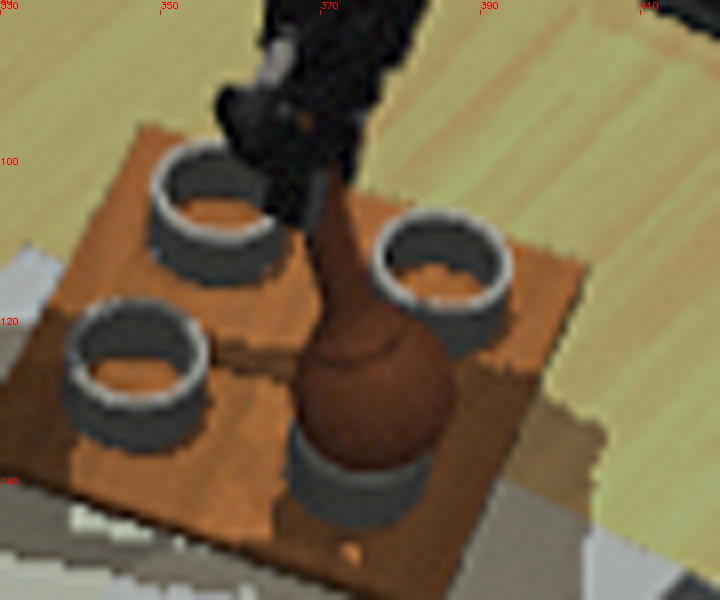

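```bash
python3 -m jog '1 0 0 0 0.57;-2.2 8 0 0 0.57;-2 8 0 0 0.57;-0.8 7 0 0 0.57;-0.5 7 0 0 0.57;0 0 0 0 0.57' 20
python3 -m jog '1 -3 0 0 0.57;1 -3 0 0 0.57;1 0 0 0 0.57;0 0 0 0 0.57'
python3 - <<'E'
from h import *
st()
for n in ['scene','side']: cv2.imwrite(f'pics/{n}21.png',capture(n))
crop('pics/side21.png',230,130,90,75,8,'pics/c35.png')
crop('pics/scene21.png',330,80,90,75,8,'pics/c36.png')
E
```

```text
time_s: 34.1
tool_pos: [512.8, 301.8, 161.1]
ee_rot: [1.134, 1.255, -1.128]
contact_force: [-7.8, -0.1, 17.8]
finger_gap: 18.9
time_s: 34.5
tool_pos: [506.3, 301.3, 156.9]
ee_rot: [1.133, 1.256, -1.128]
contact_force: [-5.8, 0.9, 13.7]
finger_gap: 18.6
t34.50 pos [506.3 301.3 156.9] q [ 0.48  0.06  1.41 -0.    1.67  1.94] F [-5.8  0.9 13.7] gap 18.6
[[ 0.003  0.994  0.106]
 [ 0.001  0.106 -0.994]
 [-1.     0.003 -0.001]]
```

View pics/c35.png

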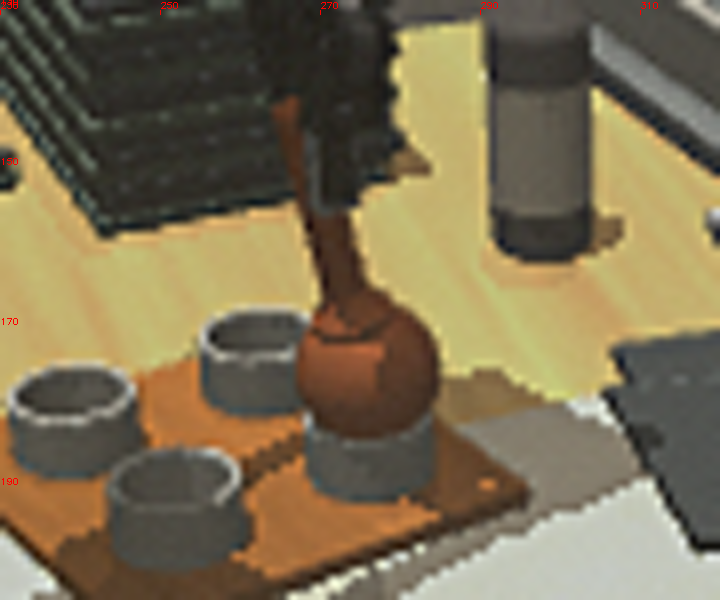

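View pics/c36.png

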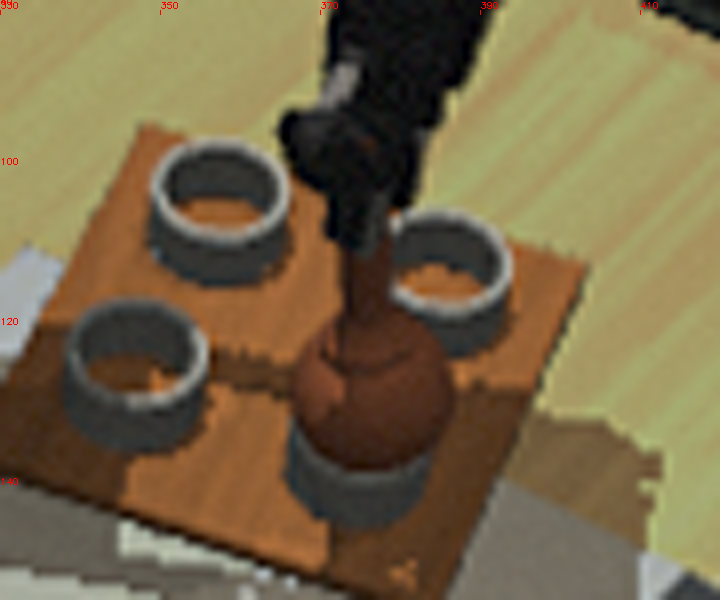

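```bash
python3 -m jog '-1 7 0 0 0.57;-0.5 7 0 0 0.57;0 6 0 0 0.57;0 0 0 0 0.57;0 -3 0 0 0.57;0 -2.5 0 0 0.57;0 0 0 0 0.57;0 0 0 0 0.57' 20
python3 - <<'E'
from h import *
st()
for n in ['scene','side']: cv2.imwrite(f'pics/{n}22.png',capture(n))
crop('pics/side22.png',230,130,90,75,8,'pics/c37.png')
crop('pics/scene22.png',330,80,90,75,8,'pics/c38.png')
E
```

```text
time_s: 35.4
tool_pos: [521.4, 302.9, 156.5]
ee_rot: [1.133, 1.256, -1.128]
contact_force: [0.5, 2.7, 5.2]
finger_gap: 18.7
t35.40 pos [521.4 302.9 156.5] q [ 0.47  0.1   1.37 -0.    1.67  1.94] F [0.5 2.7 5.2] gap 18.7
[[ 0.003  0.994  0.105]
 [ 0.001  0.105 -0.994]
 [-1.     0.003 -0.001]]
```

View pics/c37.png

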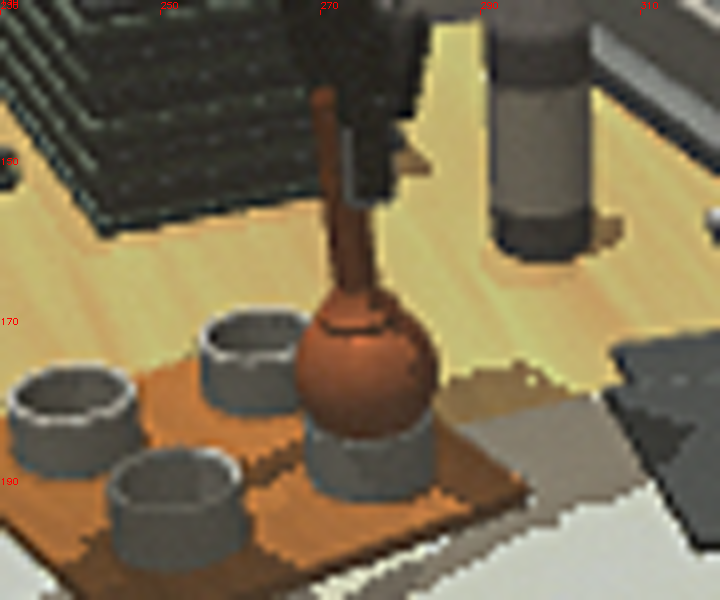

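View pics/c38.png

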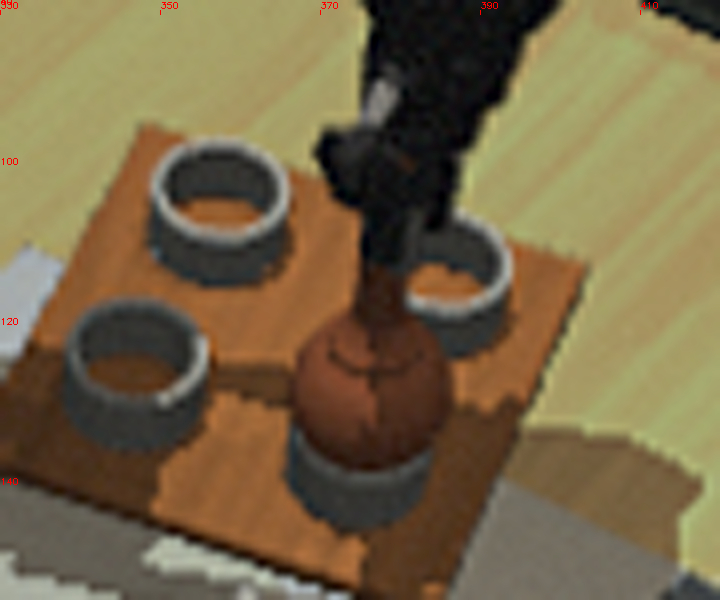

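Run:
```python
from h import *
for z in (63,84,106,150,195): print(z,proj("scene",[520.4,302.5,z]),proj("side",[520.4,302.5,z]))
print(proj("side",[521.4,302.9,148]))
```

```text
63 [375.90809657 128.8550809 ] [275.97311189 176.25829652]
84 [376.78460363 124.34079897] [275.63738966 170.90756493]
106 [377.72879658 119.47791381] [275.27950432 165.20359828]
150 [379.70152466 109.31775517] [274.54408772 153.48254913]
195 [381.84441838  98.28119097] [273.76358827 141.04297049]
[274.83680654 153.93666787]
```

```bash
python3 -m jog '0 5 0 0 0.57;0 6 0 0 0.57;0 5 0 0 0.57;0 0 0 0 0.57;0 -3 0 0 0.57;0 -3 0 0 0.57;0 0 0 0 0.57;0 0 0 0 0.57' 20
python3 - <<'E'
from h import *
st()
for n in ['scene','side']: cv2.imwrite(f'pics/{n}23.png',capture(n))
crop('pics/side23.png',230,130,90,75,8,'pics/c39.png')
crop('pics/scene23.png',330,80,90,75,8,'pics/c40.png')
E
```

```text
time_s: 36.3
tool_pos: [530.8, 303.8, 155.4]
ee_rot: [1.131, 1.257, -1.13]
contact_force: [2.5, 2.9, 1.8]
finger_gap: 18.7
t36.30 pos [530.8 303.8 155.4] q [ 0.46  0.12  1.35 -0.    1.67  1.93] F [2.5 2.9 1.8] gap 18.7
[[ 0.001  0.994  0.106]
 [ 0.     0.106 -0.994]
 [-1.     0.001 -0.   ]]
```

View pics/c39.png

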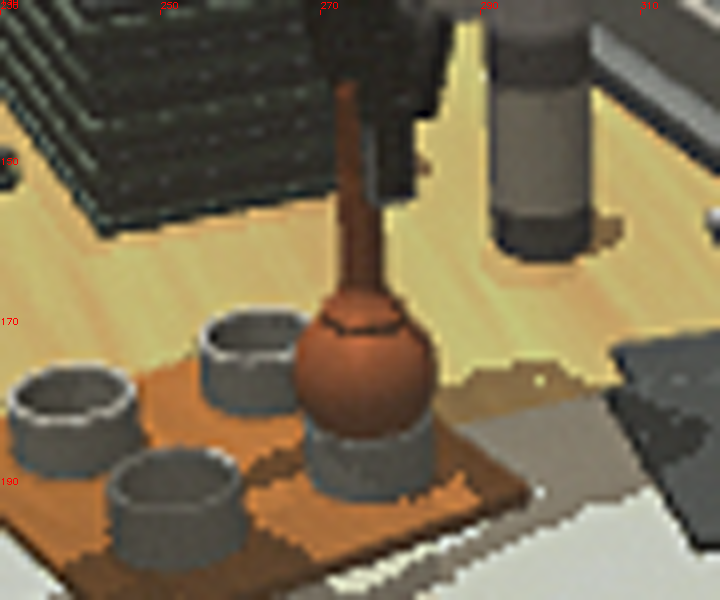

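View pics/c40.png

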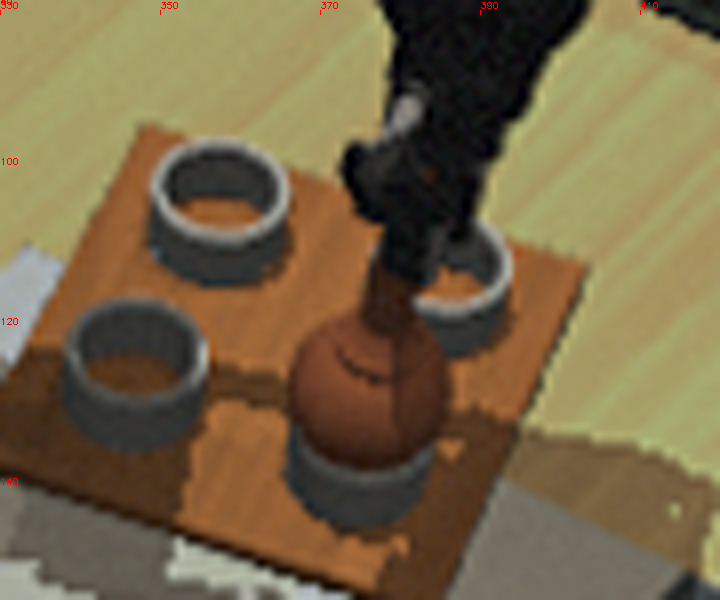

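```bash
python3 -m jog '0 0 0 0 0.52;0 0 0 0 0.5;0 0 0 0 0.45;0 0 0 0 0.35;0 0 0 0 0.2;0 0 0 0 0.1;0 0 0 0 0.1'
python3 - <<'E'
from h import *
st()
for n in ['scene','side']: cv2.imwrite(f'pics/{n}24.png',capture(n))
crop('pics/side24.png',230,130,90,75,8,'pics/c41.png')
crop('pics/scene24.png',330,80,90,75,8,'pics/c42.png')
E
```

```text
time_s: 37.1
tool_pos: [530.3, 303.8, 155.4]
ee_rot: [1.131, 1.257, -1.131]
contact_force: [0.2, 0.5, 0.4]
finger_gap: 38.3
t37.10 pos [530.3 303.8 155.4] q [ 0.46  0.12  1.35 -0.    1.67  1.93] F [0.2 0.5 0.4] gap 38.3
[[-0.     0.994  0.106]
 [-0.     0.106 -0.994]
 [-1.    -0.     0.   ]]
```

View pics/c41.png

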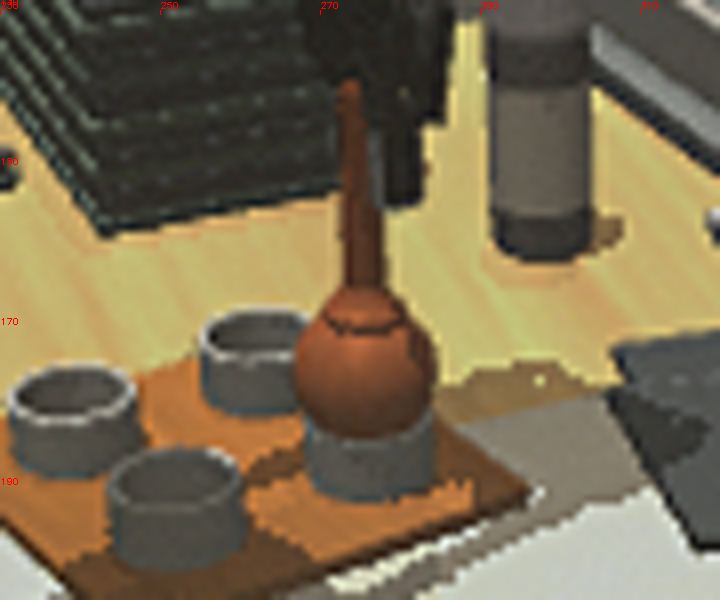

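View pics/c42.png

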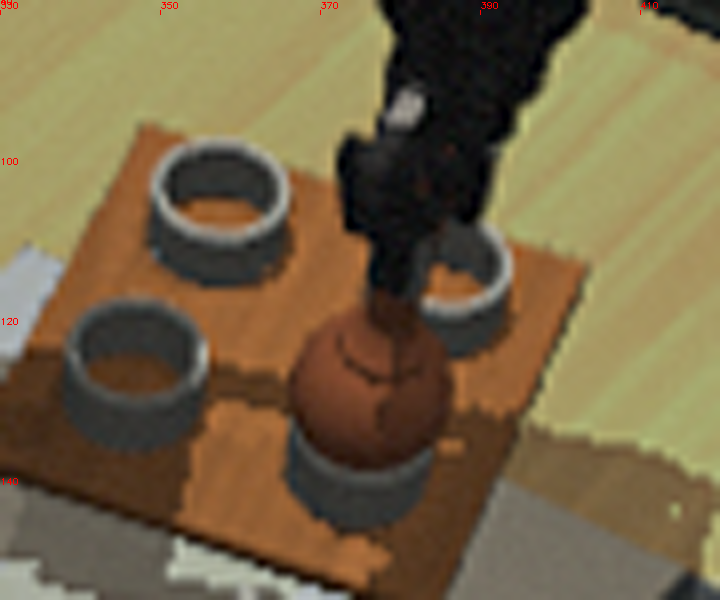

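```bash
python3 -m jog '-10 0 0 0 0;-20 0 0 0 0;-25 0 0 0 0;-25 0 0 0 0;-20 0 0 0 0;0 0 0 0 0'
python3 - <<'E'
from h import *
st()
for n in ['scene','side']: cv2.imwrite(f'pics/{n}25.png',capture(n))
crop('pics/side25.png',230,130,90,75,8,'pics/c43.png')
crop('pics/scene25.png',330,70,90,75,8,'pics/c44.png')
E
```

```text
time_s: 37.8
tool_pos: [531.3, 304.3, 260.4]
ee_rot: [1.136, 1.255, -1.124]
contact_force: [0.1, 0.1, 0.1]
finger_gap: 42.8
t37.80 pos [531.3 304.3 260.4] q [ 0.46  0.12  1.16 -0.    1.85  1.93] F [0.1 0.1 0.1] gap 42.8
[[ 0.007  0.994  0.106]
 [ 0.003  0.106 -0.994]
 [-1.     0.007 -0.003]]
```

View pics/c43.png

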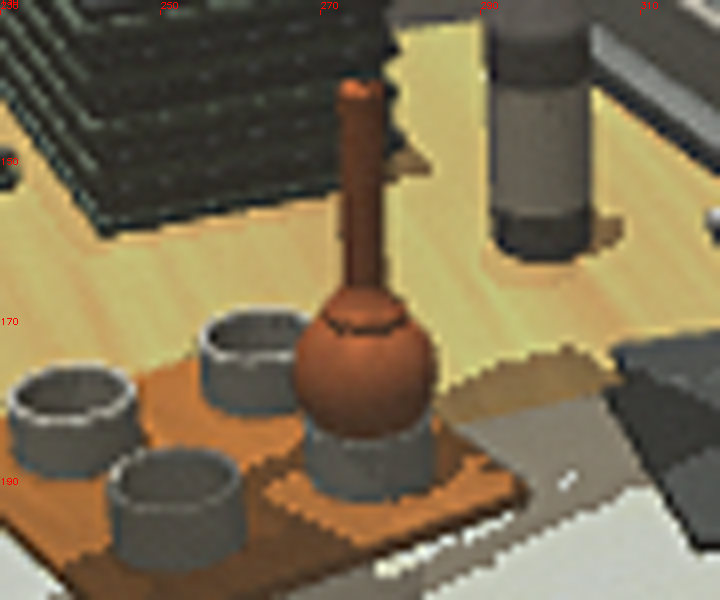

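View pics/c44.png

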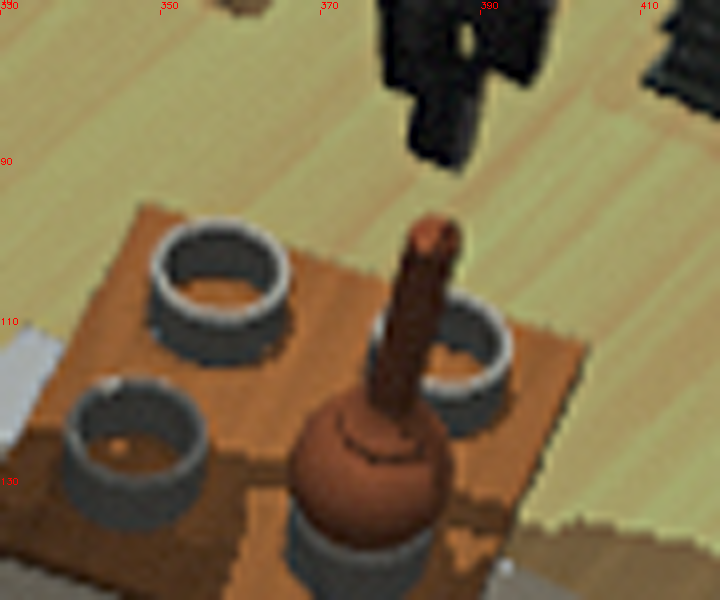

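```bash
cat >> h.py <<'E'
def fin(sb,qb,stp,qt):
    b,e1=tri(ray("scene",*sb),ray("side",*qb)); t,e2=tri(ray("scene",*stp),ray("side",*qt))
    d=t-b; print("ball",b.round(1),"tip",t.round(1),np.round([e1[0],e2[0]],1),"len %.1f tilt %.1f deg"%(np.linalg.norm(d),np.degrees(np.arccos(d[2]/np.linalg.norm(d)))))
E
python3 - <<'E'
from h import *
fin((376.3,128.4),(275.6,175.75),(384.4,99.75),(275.1,141.3))
to(417,-339.7,200,-84)
E
```

```text
ball [520.1 304.8  63.6] tip [526.5 307.2 190.8] [0.5 0.8] len 127.4 tilt 3.1 deg
t37.90 pos [530.5 303.9 255.8] q [ 0.46  0.13  1.16 -0.    1.85  1.93] F [-0.3  0.7  0.5] gap 42.7
[[ 0.001  0.994  0.106]
 [ 0.     0.106 -0.994]
 [-1.     0.001 -0.   ]]
jaw -83.9 turn 0.1
AFTER turn shift x 55.8 y -180.2 z 628.2
```

```bash
python3 -m jog '0 -6 20 0 -0.2;0 -12 41 0 -0.2;0 -13 44 0 -0.2;0 -13 44 0 -0.2;0 -13 44 0 -0.2;0 -13 44 0 -0.2;0 -13 44 0 -0.2;0 -13 44 0 -0.2'
python3 -m jog '0 -13 44 0 -0.2;0 -13 44 0 -0.2;0 -13 44 0 -0.2;0 -13 44 0 -0.2;5 -13 44 0 -0.2;15 -13 41 0 -0.2;20 -6 20 0 -0.2;0 0 0 0 -0.2'
python3 -m jog '0 0 0 0 -0.2;0 0 0 0 -0.2'
python3 - <<'E'
from h import *
to(414.5,-338,200,-84)
cv2.imwrite('pics/wrist26.png',capture('wrist'))
E
```

```text
time_s: 38.7
tool_pos: [468.2, -31.1, 253.5]
ee_rot: [1.13, 1.26, -1.132]
contact_force: [0.7, -0.5, -0.2]
finger_gap: 51.2
time_s: 39.5
tool_pos: [413.1, -319.2, 209.6]
ee_rot: [1.135, 1.265, -1.136]
contact_force: [-0.3, 0.8, -0.5]
finger_gap: 51.2
time_s: 39.7
tool_pos: [415.9, -316.9, 215.9]
ee_rot: [1.13, 1.258, -1.13]
contact_force: [1.0, 0.8, 0.4]
finger_gap: 51.4
t39.70 pos [ 415.9 -316.9  215.9] q [-0.72 -0.12  1.48  0.    1.78  0.75] F [1.  0.8 0.4] gap 51.4
[[ 0.     0.994  0.107]
 [ 0.     0.107 -0.994]
 [-1.     0.    -0.   ]]
jaw -83.9 turn 0.1
AFTER turn shift x 15.9 y -3.6 z 20.8
```

View pics/wrist26.png

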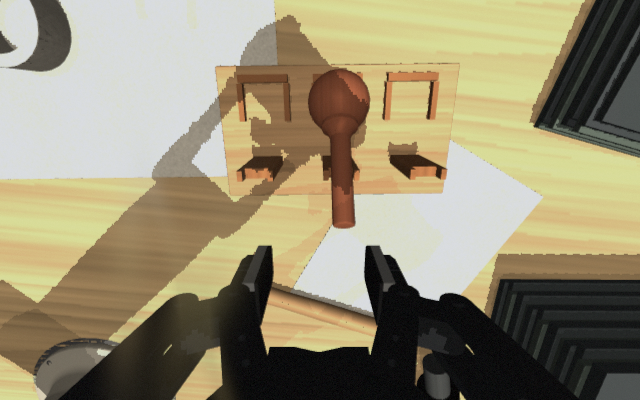

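```bash
python3 -m jog '15 -3.5 10 0 -0.2;0 0 10.8 0 -0.2;0 0 0 0 -0.2;0 0 0 0 -0.2;0 0 0 0 -0.2'
python3 - <<'E'
from h import *
to(414.5,-338,98,-84)
cv2.imwrite('pics/wrist27.png',capture('wrist'))
p=camera_params("wrist")
im=cv2.imread('pics/wrist27.png').astype(int)
m=((im[...,2]>1.6*im[...,0])&(im[...,2]<190)&(im[...,2]-im[...,1]>25)&(im.sum(2)<330)).astype(np.uint8)
for v in (100,150,180,200,215,222,228,232):
    x=np.where(m[v,250:400])[0]; print(v, x.min()+250 if len(x) else None, x.max()+250 if len(x) else None)
E
```

```text
time_s: 40.25
tool_pos: [414.4, -338.9, 200.7]
ee_rot: [1.131, 1.257, -1.131]
contact_force: [-0.8, 1.1, 0.5]
finger_gap: 51.5
t40.25 pos [ 414.4 -338.9  200.7] q [-0.75 -0.09  1.48  0.    1.75  0.72] F [-0.8  1.1  0.5] gap 51.5
[[ 0.     0.994  0.106]
 [-0.     0.106 -0.994]
 [-1.     0.     0.   ]]
jaw -83.9 turn 0.1
AFTER turn shift x 102.7 y 0.2 z -0.9
100 261 368
150 250 399
180 262 329
200 307 329
215 307 329
222 307 329
228 307 329
232 None None
```

View pics/wrist27.png

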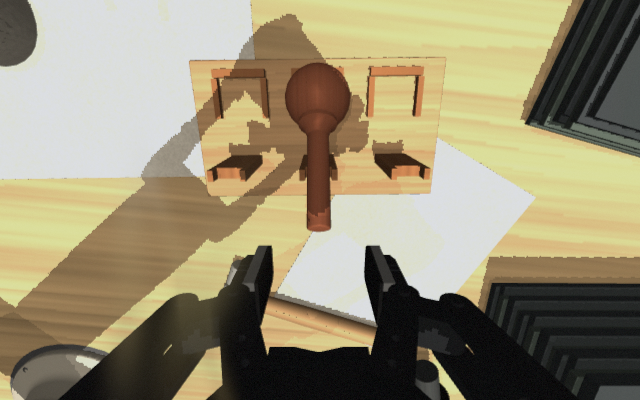

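```bash
python3 -m jog '20 0 0 0 -0.2;25 0 0 0 -0.2;25 0 0 0 -0.2;20 0 0 0 -0.2;10 0 0 0 -0.2;2 0 0 0 -0.2;0 0 0 0 -0.2;0 0 0 0 -0.2'
python3 -m jog '0 0 0 0 0.2;0 0 0 0 0.4;0 0 0 0 1;0 0 0 0 1;0 0 0 0 1' 40
python3 -m jog '-6 5 0 0 1;-8 5 0 0 1;-15 6 0 0 1;-20 6 0 0 1;-25 0 0 0 1;-20 0 0 0 1;-10 0 0 0 1;0 0 0 0 1'
python3 - <<'E'
from h import *
to(315,360,208,-84)
for n in ['scene','side']: cv2.imwrite(f'pics/{n}28.png',capture(n))
crop('pics/side28.png',250,210,180,150,4,'pics/c45.png')
crop('pics/scene28.png',150,150,180,150,4,'pics/c46.png')
E
```

```text
time_s: 41.1
tool_pos: [414.9, -339.4, 100.1]
ee_rot: [1.13, 1.255, -1.13]
contact_force: [0.2, -0.5, 0.4]
finger_gap: 51.1
time_s: 41.6
tool_pos: [414.2, -338.9, 99.0]
ee_rot: [1.131, 1.257, -1.131]
contact_force: [-2.3, 0.6, 3.4]
finger_gap: 19.0
time_s: 42.4
tool_pos: [436.9, -336.9, 204.0]
ee_rot: [1.13, 1.255, -1.13]
contact_force: [-0.5, 0.3, -4.0]
finger_gap: 18.6
t42.40 pos [ 436.9 -336.9  204. ] q [-0.72 -0.05  1.43  0.    1.75  0.75] F [-0.5  0.3 -4. ] gap 18.6
[[ 0.002  0.994  0.106]
 [-0.002  0.106 -0.994]
 [-1.     0.002  0.002]]
jaw -83.9 turn 0.1
AFTER turn shift x -4.0 y -48.4 z -705.8
```

View pics/c45.png

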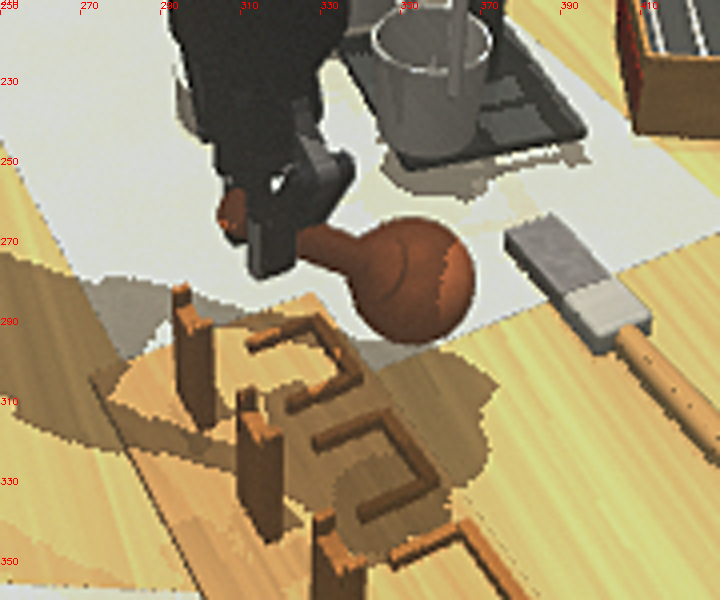

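View pics/c46.png

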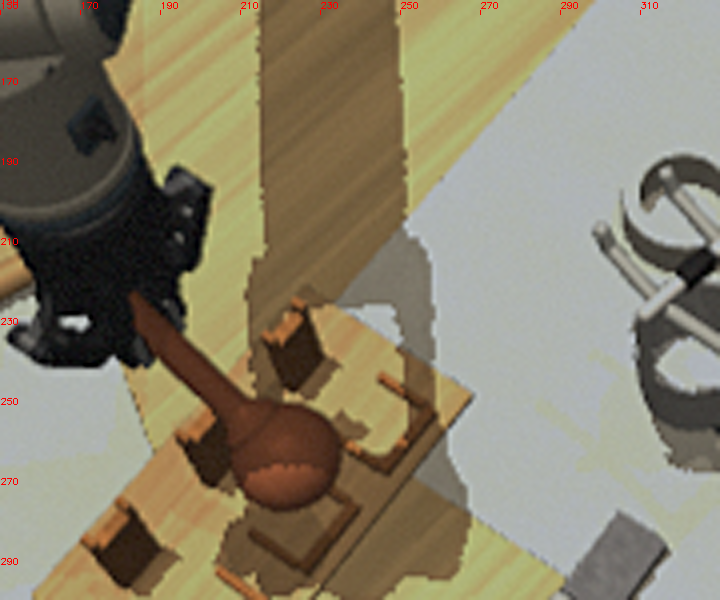

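```bash
python3 -m jog '-2 0 -10 0 1;0 -1 -22 0 1;0 -2 -32 0 1;0 -3 -40 0 1;0 -3 -44 0 1;0 -3 -44 0 1;0 -3 -44 0 1;0 -3 -44 0 1'
python3 -m jog '0 -3 -44 0 1;0 -3 -44 0 1;0 -3 -44 0 1;0 -3 -44 0 1;0 -3 -44 0 1;0 -3 -44 0 1;0 -3 -42 0 1;0 -3 -35 0 1'
python3 -m jog '0 -3 -24 0 1;0 -2 -14 0 1;0 0 0 0 1;0 0 0 0 1;0 0 0 0 1'
python3 - <<'E'
from h import *
to(315.3,359,205,-84)
E
```

```text
time_s: 43.3
tool_pos: [387.3, -57.9, 203.3]
ee_rot: [1.131, 1.259, -1.131]
contact_force: [1.4, 0.5, -3.8]
finger_gap: 19.0
time_s: 44.1
tool_pos: [326.6, 278.6, 203.3]
ee_rot: [1.129, 1.26, -1.131]
contact_force: [0.8, -0.4, -3.5]
finger_gap: 19.0
time_s: 44.6
tool_pos: [319.9, 312.8, 204.4]
ee_rot: [1.131, 1.257, -1.132]
contact_force: [-0.2, 0.0, -3.1]
finger_gap: 19.4
t44.60 pos [319.9 312.8 204.4] q [ 0.7  -0.33  1.68 -0.    1.79  2.16] F [-0.2  0.  -3.1] gap 19.4
[[-0.     0.995  0.105]
 [-0.     0.105 -0.995]
 [-1.    -0.     0.   ]]
jaw -84.0 turn -0.0
AFTER turn shift x -0.6 y 0.3 z -46.4
```

```bash
python3 -m jog '0 0 -12 0 1;0 0 -18 0 1;0 0 -12 0 1;0 0 -4 0 1;0 0 0 0 1;0 0 0 0 1;0 0 0 0 1'
python3 - <<'E'
from h import *
to(315.3,359,205,-84)
for n in ['scene','side','wrist']: cv2.imwrite(f'pics/{n}29.png',capture(n))
crop('pics/side29.png',190,90,180,150,4,'pics/c47.png')
crop('pics/scene29.png',270,10,180,150,4,'pics/c48.png')
E
```

```text
time_s: 45.3
tool_pos: [314.9, 359.1, 204.5]
ee_rot: [1.131, 1.257, -1.131]
contact_force: [0.9, 0.0, -4.0]
finger_gap: 18.9
t45.30 pos [314.9 359.1 204.5] q [ 0.78 -0.24  1.61 -0.    1.78  2.24] F [ 0.9  0.  -4. ] gap 18.9
[[ 0.     0.994  0.105]
 [-0.     0.105 -0.994]
 [-1.     0.     0.   ]]
jaw -84.0 turn 0.0
AFTER turn shift x -0.5 y 0.4 z 0.2
```

View pics/c47.png

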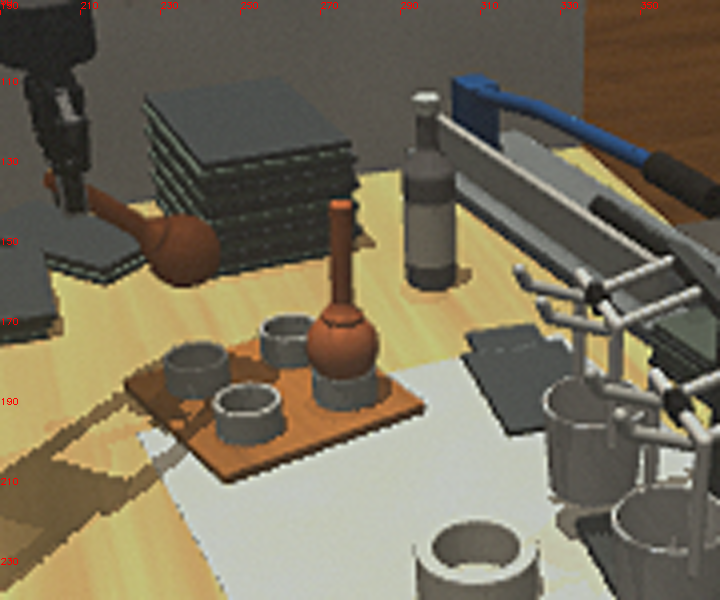

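View pics/c48.png

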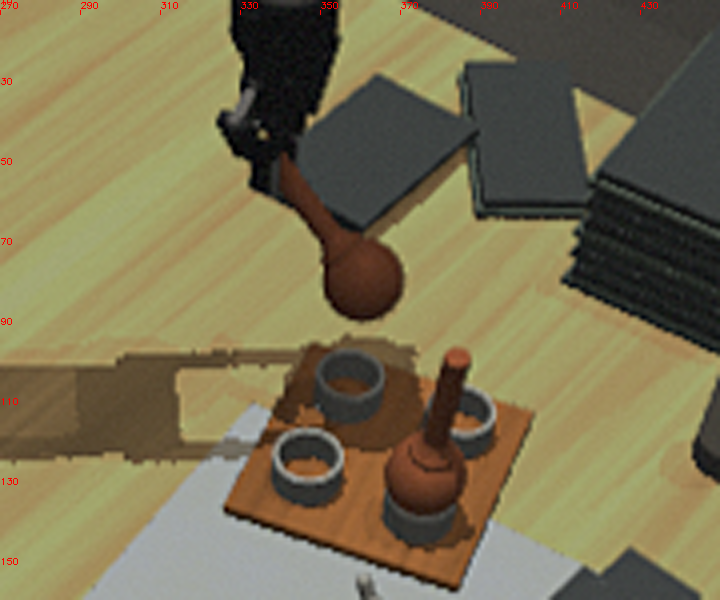

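View pics/wrist29.png

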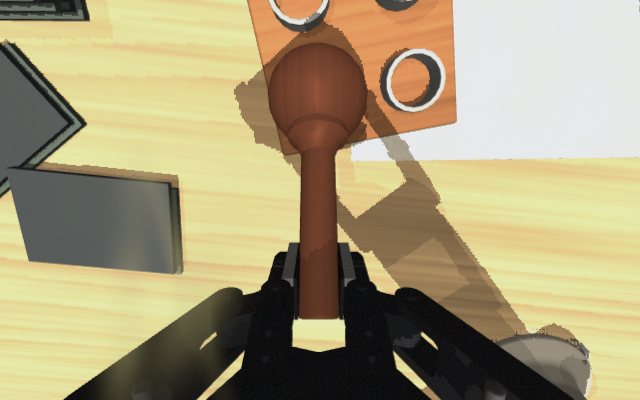

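Run:
```python
from h import *
s=sense()
X,e=tri(ray("scene",360.5,79.5),ray("side",235.75,152)); print(X,e,X-s["tool_pos"])
print(onz("scene",357.5,103.3,42),onz("side",239.25,180.3,42))
print(proj("scene",[402,368.5,63]),proj("side",[402,368.5,63]))
```

```text
[400.54083916 368.47294294 145.41731805] [np.float64(0.20491001823918364), np.float64(0.20491001823918978)] [ 85.66699391   9.28109998 -59.15837351]
[401.22152001 367.88214012  42.        ] [399.10446003 355.50277713  42.        ]
[358.39372235  98.74521854] [238.80787707 173.31499904]
```

```bash
python3 -m jog '10 0.5 0 0 1;20 0.5 0 0 1;20 0 0 0 1;12 0 0 0 1;6 0 0 0 1;4 0 0 0 1;0 0 0 0 1;0 0 0 0 1'
python3 -m jog '3 0 0 0 1;2 0 0 0 1;1 0 0 0 1;0 0 0 0 1;0 0 0 0 1'
python3 - <<'E'
from h import *
st()
for n in ['scene','side']: cv2.imwrite(f'pics/{n}30.png',capture(n))
crop('pics/side30.png',190,130,90,75,8,'pics/c49.png')
crop('pics/scene30.png',320,60,90,75,8,'pics/c50.png')
E
```

```text
time_s: 46.25
tool_pos: [316.1, 359.9, 133.4]
ee_rot: [1.132, 1.257, -1.129]
contact_force: [-0.4, -0.2, -2.9]
finger_gap: 18.7
time_s: 46.75
tool_pos: [315.8, 359.6, 126.5]
ee_rot: [1.131, 1.257, -1.131]
contact_force: [0.1, -0.6, -4.0]
finger_gap: 19.0
t46.75 pos [315.8 359.6 126.5] q [ 0.78 -0.23  1.74  0.    1.64  2.24] F [ 0.1 -0.6 -4. ] gap 19.0
[[ 0.     0.994  0.106]
 [ 0.     0.106 -0.994]
 [-1.     0.    -0.   ]]
```

View pics/c49.png

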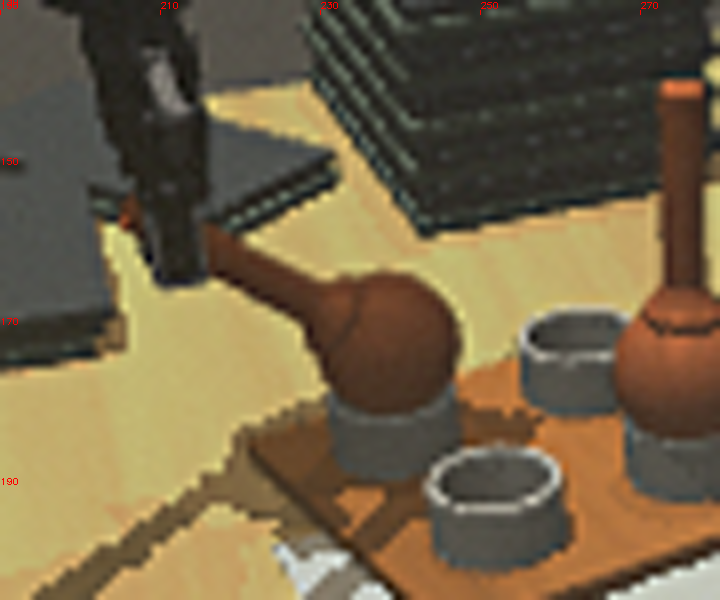

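View pics/c50.png

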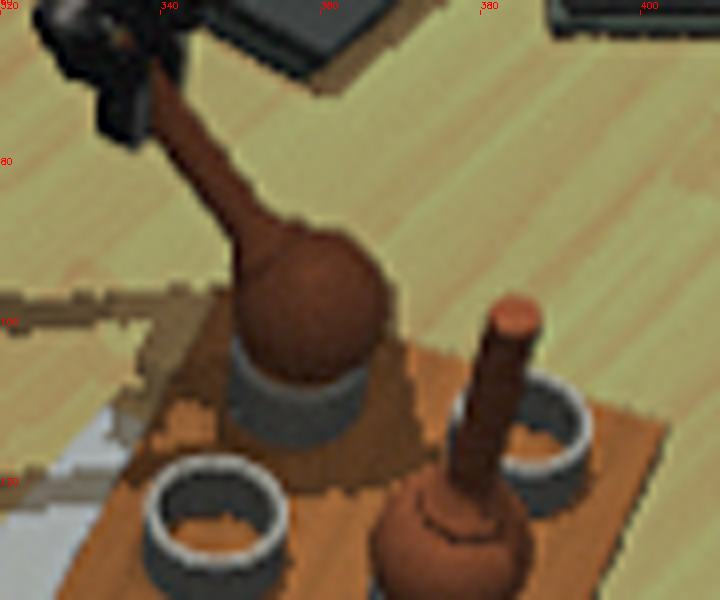

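```bash
python3 -m jog '1 0 0 0 1;1 0 0 0 1;1 0 0 0 1;1 0 0 0 1;0 0 0 0 1;0 0 0 0 0.57;0 0 0 0 0.57' 20
```

```text
time_s: 47.55
tool_pos: [315.2, 359.8, 123.8]
ee_rot: [1.131, 1.259, -1.13]
contact_force: [-6.3, -1.7, 4.4]
finger_gap: 18.9
```

```bash
python3 -m jog '1 -3 0 0 0.57;-5 5.5 0 0 0.57;-5 5.5 0 0 0.57;-4.5 6 0 0 0.57;-4.5 6.5 0 0 0.57;0 0 0 0 0.57;1.5 -3 0 0 0.57;1.5 -2 0 0 0.57' 20
python3 -m jog '0 0 0 0 0.57;0 0 0 0 0.57'
python3 - <<'E'
from h import *
st()
for n in ['scene','side']: cv2.imwrite(f'pics/{n}31.png',capture(n))
crop('pics/side31.png',190,130,90,75,8,'pics/c51.png')
crop('pics/scene31.png',320,60,90,75,8,'pics/c52.png')
E
```

```text
time_s: 48.35
tool_pos: [332.1, 361.6, 138.4]
ee_rot: [1.133, 1.256, -1.128]
contact_force: [-0.6, -1.5, 3.8]
finger_gap: 18.7
time_s: 48.55
tool_pos: [330.9, 361.2, 137.3]
ee_rot: [1.13, 1.258, -1.131]
contact_force: [-2.6, -0.6, 3.2]
finger_gap: 19.0
t48.55 pos [330.9 361.2 137.3] q [ 0.76 -0.2   1.7   0.    1.65  2.22] F [-2.6 -0.6  3.2] gap 19.0
[[-0.001  0.994  0.106]
 [-0.     0.106 -0.994]
 [-1.    -0.001  0.   ]]
```

View pics/c51.png

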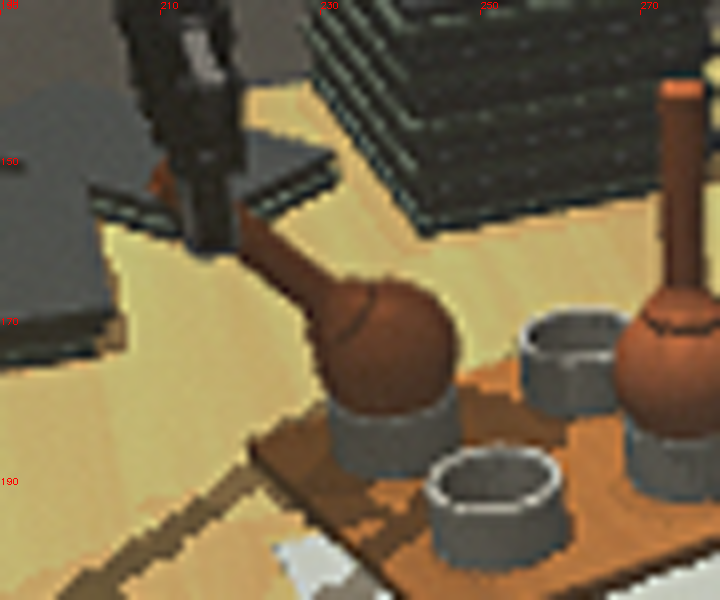

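View pics/c52.png

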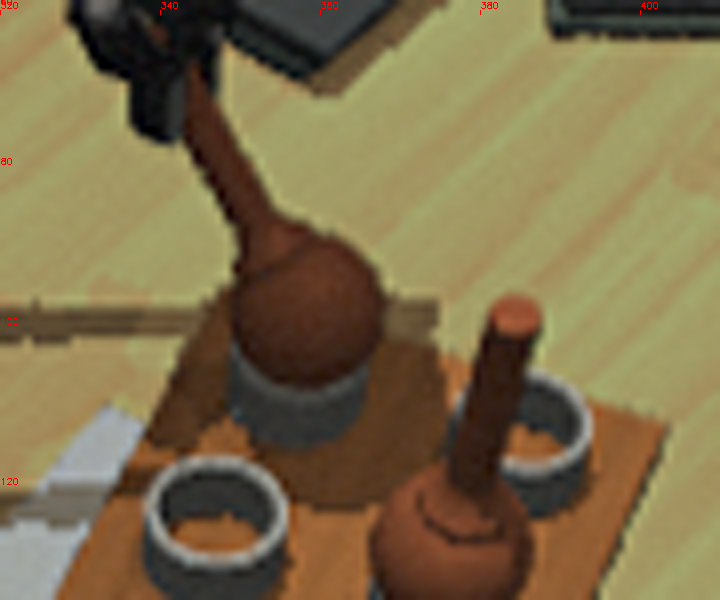

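```bash
python3 -m jog '1.5 0 0 0 0.57;-4.2 6.5 0 0 0.57;-4 6.5 0 0 0.57;-3.5 7 0 0 0.57;-3 7 0 0 0.57;0 0 0 0 0.57;1.5 -3 0 0 0.57;1.5 -2.5 0 0 0.57' 20
python3 -m jog '0 0 0 0 0.57;0 0 0 0 0.57'
python3 - <<'E'
from h import *
st()
for n in ['scene','side']: cv2.imwrite(f'pics/{n}32.png',capture(n))
crop('pics/side32.png',190,130,90,75,8,'pics/c53.png')
crop('pics/scene32.png',320,60,90,75,8,'pics/c54.png')
E
```

```text
time_s: 49.45
tool_pos: [353.6, 364.0, 149.9]
ee_rot: [1.134, 1.256, -1.127]
contact_force: [-2.4, -2.0, 9.2]
finger_gap: 18.9
time_s: 49.65
tool_pos: [353.5, 364.0, 149.9]
ee_rot: [1.134, 1.256, -1.127]
contact_force: [-2.4, -0.9, 9.1]
finger_gap: 18.7
t49.65 pos [353.5 364.  149.9] q [ 0.73 -0.16  1.64 -0.    1.66  2.2 ] F [-2.4 -0.9  9.1] gap 18.7
[[ 0.004  0.994  0.106]
 [ 0.002  0.106 -0.994]
 [-1.     0.004 -0.002]]
```

View pics/c53.png

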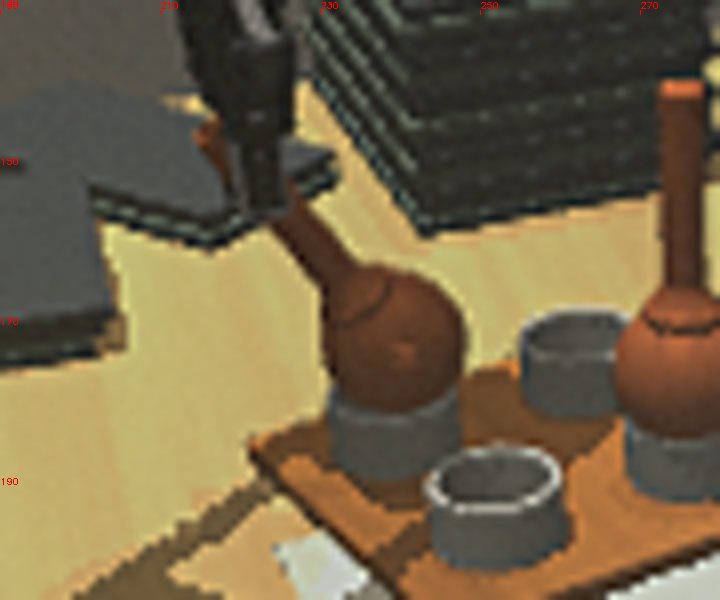

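View pics/c54.png

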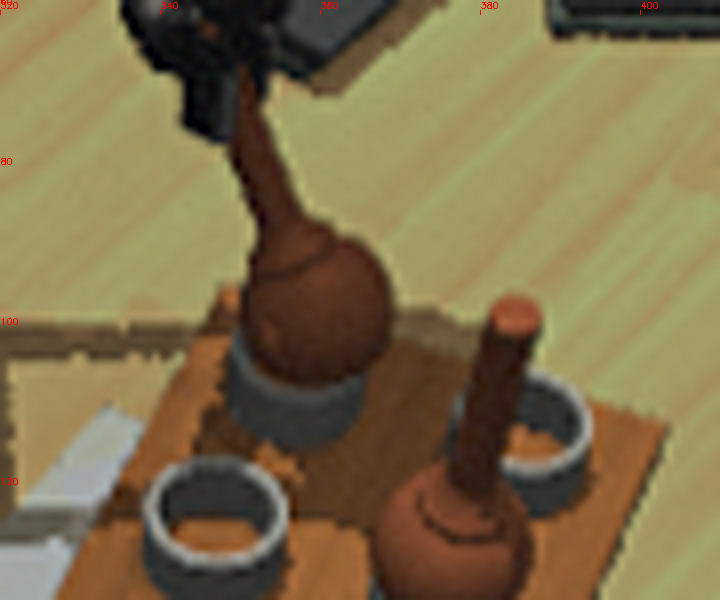

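```bash
python3 -m jog '1 -3.5 0 0 0.57;-3 7.5 0 0 0.57;-2.6 7.5 0 0 0.57;-2 7.5 0 0 0.57;-1.5 7.5 0 0 0.57;0 0 0 0 0.57;1 -3.5 0 0 0.57;1 -3.5 0 0 0.57' 20
python3 -m jog '0 0 0 0 0.57;0 0 0 0 0.57'
python3 - <<'E'
from h import *
st()
for n in ['scene','side']: cv2.imwrite(f'pics/{n}33.png',capture(n))
crop('pics/side33.png',190,130,90,75,8,'pics/c55.png')
crop('pics/scene33.png',320,60,90,75,8,'pics/c56.png')
E
```

```text
time_s: 50.55
tool_pos: [372.4, 365.7, 154.0]
ee_rot: [1.131, 1.257, -1.13]
contact_force: [-0.4, -0.7, 3.5]
finger_gap: 18.6
time_s: 50.75
tool_pos: [372.3, 365.7, 153.8]
ee_rot: [1.131, 1.257, -1.13]
contact_force: [0.4, 0.7, 3.0]
finger_gap: 18.7
t50.75 pos [372.3 365.7 153.8] q [ 0.71 -0.12  1.59 -0.    1.67  2.18] F [0.4 0.7 3. ] gap 18.7
[[ 0.     0.994  0.106]
 [ 0.     0.106 -0.994]
 [-1.     0.001 -0.   ]]
```

View pics/c55.png

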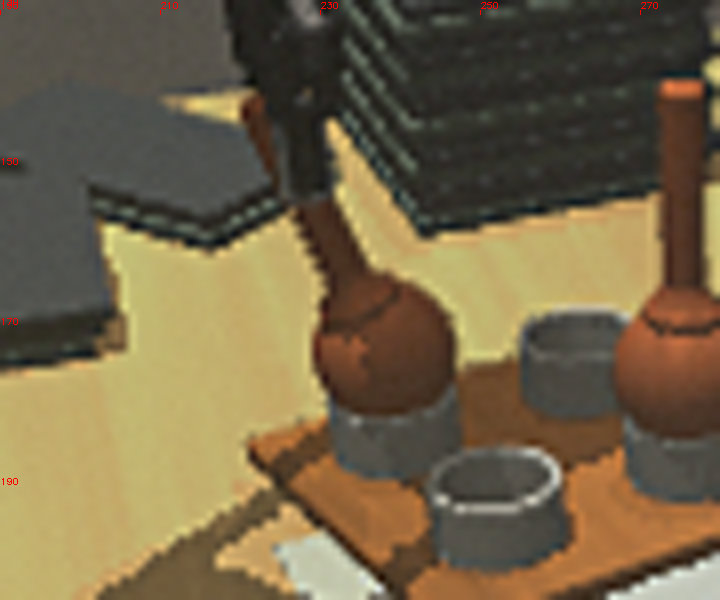

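View pics/c56.png

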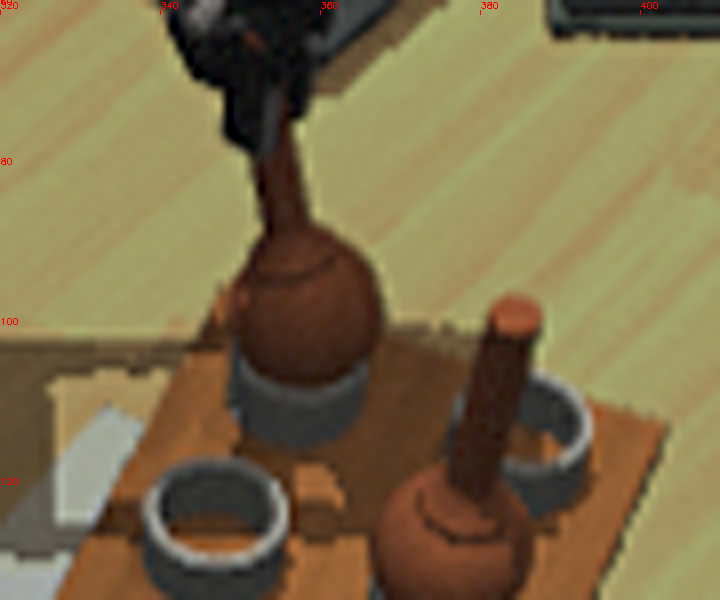

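```bash
python3 -m jog '1 0 0 0 0.57;-2 8 0 0 0.57;-1.6 8 0 0 0.57;-0.8 8 0 0 0.57;0 8 0 0 0.57;0 0 0 0 0.57;0.5 -3 0 0 0.57;0.5 -3 0 0 0.57' 20
python3 -m jog '0 0 0 0 0.57;0 0 0 0 0.57'
python3 - <<'E'
from h import *
st()
for n in ['scene','side']: cv2.imwrite(f'pics/{n}34.png',capture(n))
crop('pics/side34.png',190,130,90,75,8,'pics/c57.png')
crop('pics/scene34.png',320,60,90,75,8,'pics/c58.png')
for z in (63,106,150,195): print(z,proj("scene",[402,368.5,z]),proj("side",[402,368.5,z]))
E
```

```text
time_s: 51.65
tool_pos: [397.7, 368.1, 155.7]
ee_rot: [1.13, 1.257, -1.132]
contact_force: [0.2, 0.2, 3.3]
finger_gap: 18.9
time_s: 51.85
tool_pos: [397.8, 368.1, 155.6]
ee_rot: [1.13, 1.257, -1.131]
contact_force: [0.8, -0.4, 1.4]
finger_gap: 19.0
t51.85 pos [397.8 368.1 155.6] q [ 0.68 -0.07  1.54 -0.    1.67  2.15] F [ 0.8 -0.4  1.4] gap 19.0
[[-0.     0.994  0.106]
 [-0.001  0.106 -0.994]
 [-1.    -0.001  0.001]]
63 [358.39372235  98.74521854] [238.80787707 173.31499904]
106 [359.65351514  89.02632596] [237.48001428 162.36041847]
150 [361.01461591  78.52587524] [236.07279513 150.75116513]
195 [362.48856636  67.15482588] [234.58007949 138.43658432]
```

View pics/c57.png

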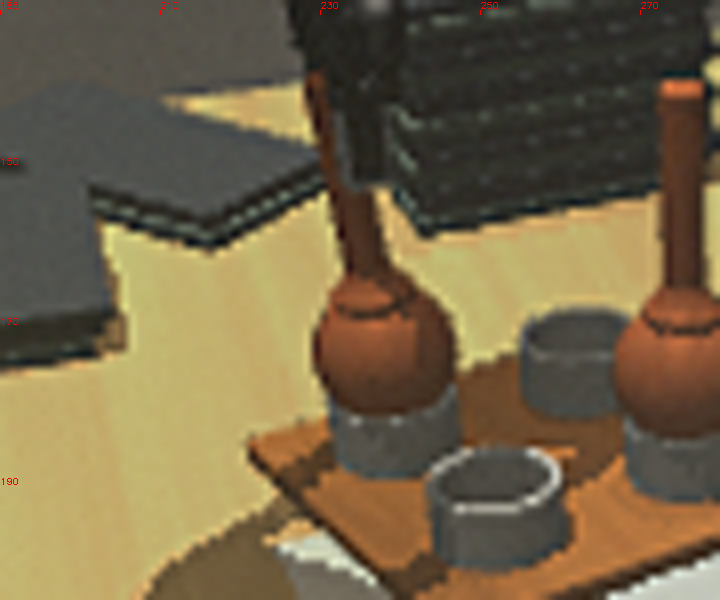

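View pics/c58.png

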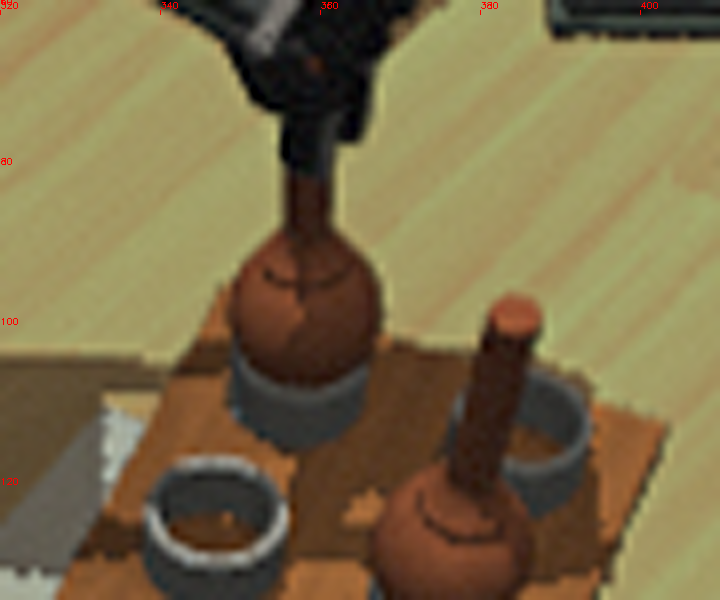

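```bash
python3 -m jog '0 5 0 0 0.57;0 5 0 0 0.57;0 4.5 0 0 0.57;0 0 0 0 0.57;0 -3 0 0 0.57;0 -3 0 0 0.57;0 0 0 0 0.57;0 0 0 0 0.57' 20
python3 - <<'E'
from h import *
st()
for n in ['scene','side']: cv2.imwrite(f'pics/{n}35.png',capture(n))
crop('pics/side35.png',190,130,90,75,8,'pics/c59.png')
E
```

```text
time_s: 52.75
tool_pos: [406.7, 369.2, 155.7]
ee_rot: [1.131, 1.257, -1.13]
contact_force: [2.9, 0.3, -3.7]
finger_gap: 19.0
t52.75 pos [406.7 369.2 155.7] q [ 0.68 -0.05  1.52 -0.    1.67  2.14] F [ 2.9  0.3 -3.7] gap 19.0
[[ 0.001  0.994  0.106]
 [-0.     0.106 -0.994]
 [-1.     0.001  0.   ]]
```

View pics/c59.png

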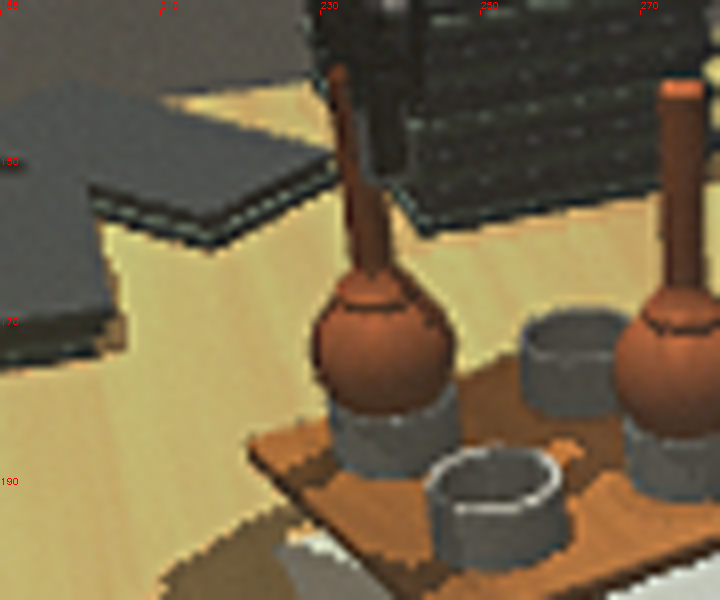

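```bash
python3 -m jog '1 1 0 0 0.57;1 0.5 0 0 0.57;0 0 0 0 0.57;0 0 0 0 0.57' 20
python3 -m jog '0 0 0 0 0.52;0 0 0 0 0.5;0 0 0 0 0.45;0 0 0 0 0.35;0 0 0 0 0.2;0 0 0 0 0.1;0 0 0 0 0.1'
python3 -m jog '-10 0 0 0 0;-20 0 0 0 0;-25 0 0 0 0;-25 0 0 0 0;-25 0 0 0 0;-10 0 0 0 0;0 0 0 0 0'
python3 - <<'E'
from h import *
st()
for n in ['scene','side']: cv2.imwrite(f'pics/{n}36.png',capture(n))
crop('pics/side36.png',190,130,90,75,8,'pics/c61.png')
crop('pics/scene36.png',320,60,90,75,8,'pics/c62.png')
E
```

```text
time_s: 53.25
tool_pos: [407.9, 369.5, 155.1]
ee_rot: [1.132, 1.257, -1.13]
contact_force: [1.8, -0.3, 4.0]
finger_gap: 19.0
time_s: 53.95
tool_pos: [407.7, 369.4, 154.2]
ee_rot: [1.131, 1.258, -1.131]
contact_force: [-1.0, 0.8, 0.2]
finger_gap: 38.6
time_s: 54.65
tool_pos: [408.2, 369.8, 271.5]
ee_rot: [1.134, 1.257, -1.127]
contact_force: [0.8, 0.0, -0.6]
finger_gap: 42.4
t54.65 pos [408.2 369.8 271.5] q [ 0.67 -0.04  1.3   0.    1.87  2.14] F [ 0.8  0.  -0.6] gap 42.4
[[ 0.003  0.994  0.106]
 [ 0.002  0.106 -0.994]
 [-1.     0.003 -0.002]]
```

View pics/c61.png

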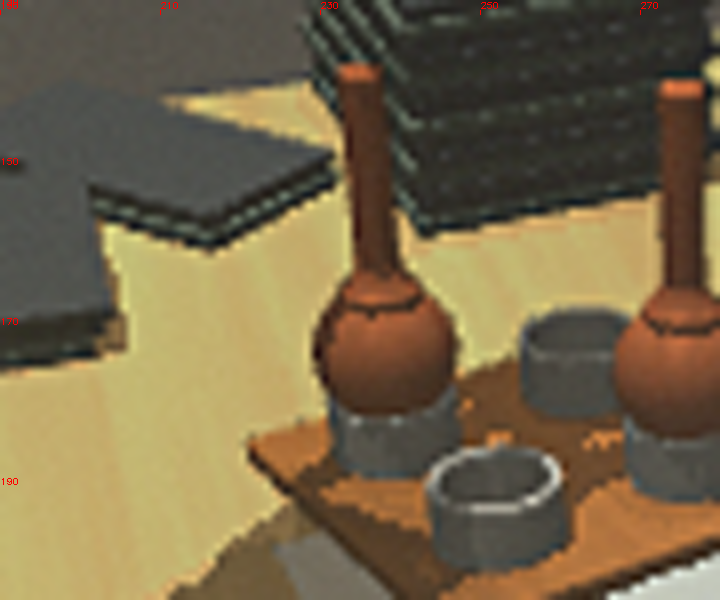

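View pics/c62.png

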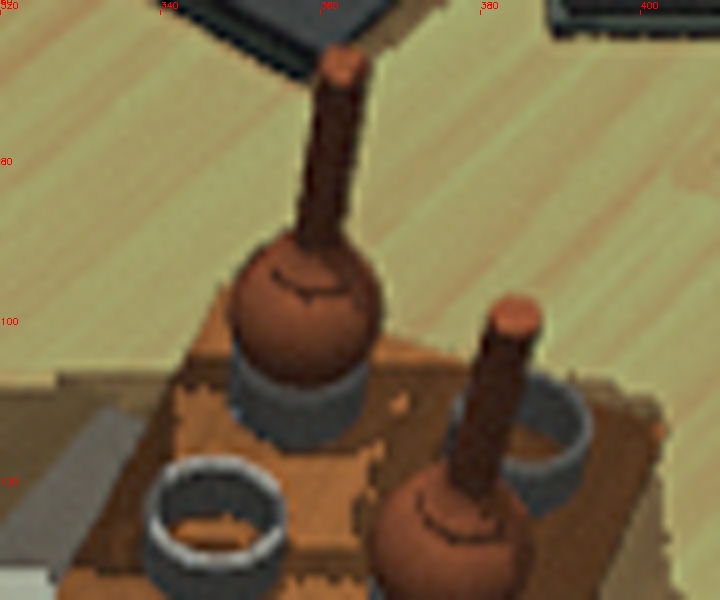

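```bash
python3 -m jog '0 0 0 0 0;0 0 0 0 0;0 0 0 0 0;0 0 0 0 0;0 0 0 0 0;0 0 0 0 0;0 0 0 0 0;0 0 0 0 0'
python3 - <<'E'
from h import *
fin((358.25,98.75),(238.1,173.1),(363,68.4),(235,139.25))
fin((376.3,128.4),(275.6,175.75),(384.4,99.6),(275.4,141.25))
for n in ['scene','side']: cv2.imwrite(f'pics/{n}37.png',capture(n))
d=cv2.absdiff(cv2.imread('pics/scene37.png'),cv2.imread('pics/scene36.png')).max(2);print((d>40).sum())
crop('pics/scene37.png',260,60,190,150,4,'pics/c63.png')
E
```

```text
time_s: 55.55
tool_pos: [407.8, 369.4, 269.2]
ee_rot: [1.131, 1.257, -1.131]
contact_force: [0.4, 0.1, -0.6]
finger_gap: 42.8
ball [400.5 369.4  62.8] tip [403.5 369.5 191.1] [1.1 0.5] len 128.3 tilt 1.4 deg
ball [520.1 304.8  63.6] tip [527.  306.4 191.6] [0.5 0.3] len 128.2 tilt 3.2 deg
34
```

View pics/c63.png

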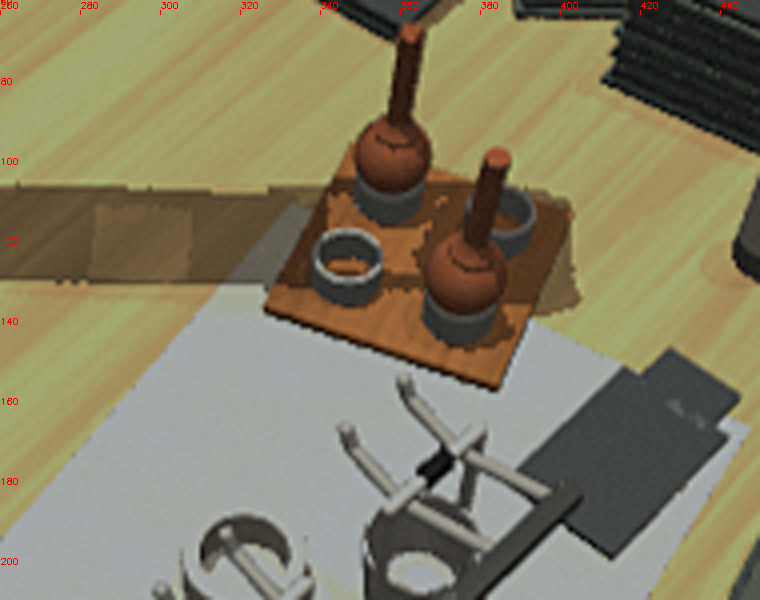

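View pics/side37.png

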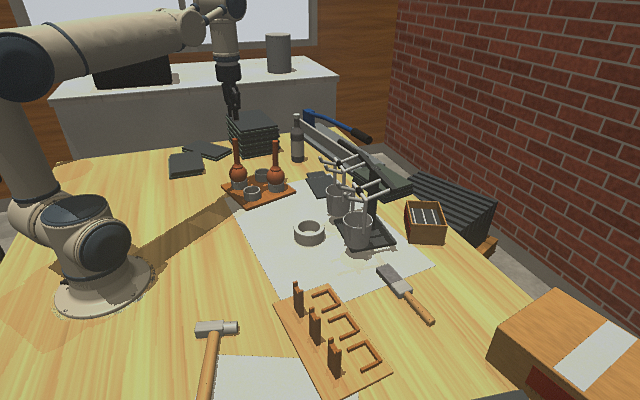

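Run:
```python
from h import *
crop('pics/scene37.png',280,140,150,120,5,'pics/c64.png')
print(tri(ray("scene",323.25,217.5),ray("side",358.75,189.5)))
```

```text
(array([ 640.75083437, -101.36295534,  203.44045813]), [np.float64(3.3226820854475347), np.float64(3.3226820854475148)])
```

View pics/c64.png

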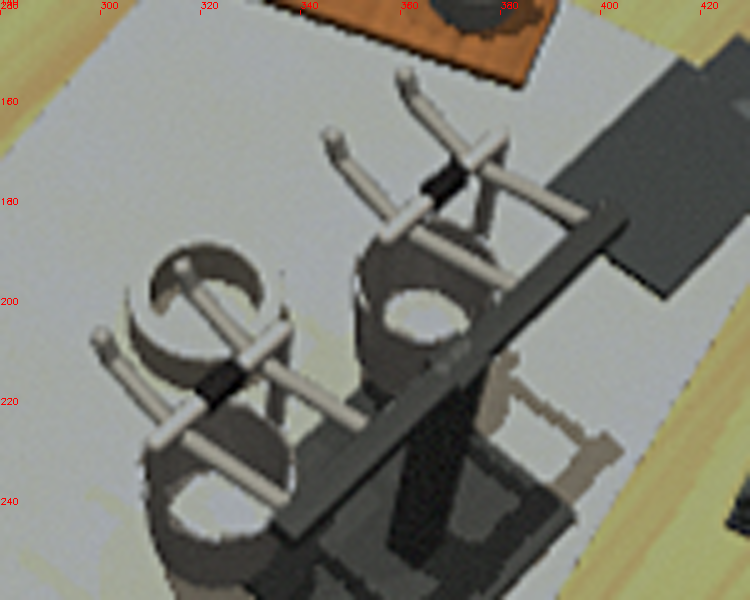

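Both handle bars lie across both prongs at the dips (sleeves at about (324,217) and (369,176)). Handing in.

```bash
python3 -c "
from plant import *
print(sign_off())"
```

```text
the job is handed in; nothing more can be done
None
```

I hung both pails on the rack and stood both finials upright in rings, then handed the job in at about 56 s. Only two finials were there; the third cradle place was empty. One pail had been knocked aside during the run, so I measured it again before picking it up.

The pads held the finials too firmly to let them pivot. I set each ball in its ring while still leaning, then worked the spigot upright there.

Last checks:
- **Finials:** ball centres at z of about 63 mm, as expected for a seated ball, and about 1–2 mm from the ring centres I had measured. Spigot tilts were about 1.4° and 3.2°, against a limit of 11.5°.
- **Pails:** each handle bar lies across both prongs at the dip, with its middle about 1 mm from the fork point. The bars read about 203 mm high against 199 expected. For the second pail, the scene and side camera sightlines missed each other by about 7 mm. I put both down to reading positions off the pictures by eye.
- **Stillness:** two scene pictures taken 0.9 s apart were practically the same. The robot was clear of everything when I handed in.
- **Bystanders:** the tape, brush and slate look unmoved in the last pictures; I did not measure them again.

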